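# Index flatted rods in the V-grooves of a drilling jig and cap them

### The arm

A 6-joint arm with a two-finger parallel gripper is mounted at the origin on the work surface. World frame = base frame: x ahead of the robot, y to its left, z up, the work surface at z = 0. Lengths are in mm, angles in rad, forces in N, time in s.
With the tool pointing down it reaches from about 350 to 875 mm from the base axis. Payload 4.2 kg.
Tool frame: the origin (TCP) lies at the centre of the arm's flange, where the gripper is bolted on; the fingertips stand 173 mm ahead of it and the grasp point (between the pads) lies 155 mm ahead of it (r.grasp_offset is the z of the grasp point in the tool frame, in mm); z points along the fingers, y is the line along which they close (so a half turn about z gives the same grasp; the last joint's range is limited). The gripper opens to 85 mm and grips with 20 to 120 N. Pads are 22 mm wide; open, the fingers measure 114 mm over their backs; the gripper's body (76 mm by 85 mm) begins 54 mm behind the grasp point. The pads swing forward as they close: fully open they stand 13 mm farther back than shut.
Start: joints at [-1.081, 0.385, 0.008, 0, -1.194, -0.259], TCP at [142.991, -608.403, 404.712] pointing down, gripper open.
Joint ranges: [-3.14, 3.14], [-1.21, 2.06], [-1.07, 1.41], [-3.16, 2.05], [-2.99, -0.16], [-3.1, 3.1]. Speed limits (rad/s): [2.79, 2.79, 3.14, 3.14, 3.14, 3.14].

### API

Orientations are given as a rotation vector (axis times angle).
In Python, from cell import r gives the robot as it stands.
- The arm moves only by the tool carry_out, never from a script. Its argument "rows" is a list of rows, each a list of 2 entries, a list of its own where there are three numbers: the shift along the tool's x, y, z in m, then the turn, a rotation vector about the tool's x, y, z in rad. A call has 1 to 12 rows; each row shifts and turns the commanded pose from where the row before left it, along the tool's axes as they then stand; what a row does not reach is not made up. A row lasts 1/8 s, in which the tool goes at most 62.5 mm and 10.7 degrees, less where a joint would pass 70% of its speed; a pose out of reach is approached as far as the arm can. A call with a gripper value outside its range is refused whole. "claw" is the finger opening in m, from 0 to 0.0854, set as the call begins (left out, the last holds). The fingers move at their own pace and stop on an object; "newtons" is the grip in N (left out, the last holds). Time passes only in rows, so rows that do not move let the fingers close. It gives the time, the measured TCP pose, the force, the opening and the grip force at its end, in the units of the state.
- r.get_obs(): the state, without advancing time (a new reading comes with each control period).
- r.get_image(name): name is "side" or "top" or "wrist"; returns a dict with "pixels" (480x640x3 uint8, red, green, blue), "mtx" (3x3 intrinsics, pixels), "k1" (the pictures are not rectified: a ray, as slopes to the right and down, at radius r is drawn at 1 + k1 r^2 times it, then the intrinsics apply), "rvec" (rotation vector, rad) and "tvec" (3), from world to camera coordinates, as OpenCV has them. Camera axes: x right, y down, z forward; pixel columns grow to the right and rows downward; lengths in mm; the calibration is good to about 2 mm. A picture is of the moment at which its call begins. There is no depth.
- r.job_done(): hands the job in; it is judged then, once.
Trained networks look in the newest picture that a camera, given by its name, has taken for a name from the list of things; names that differ only in an ending like _2 or _b are one class to them, and where a whole thing is asked for, a point or a joint stands for the part that bears it (a point fixed in the world has none). Each returns a list of dicts, best first, with "p" (0 to 1); they miss things now and then, are a little off and sometimes report something else, mostly with a low value. They report only what shows in the picture. A call takes as long as a camera call. They do not tell look-alikes from the thing itself.
- r.find_in(camera, thing): "at" ([x, y, z] in mm, in the coordinates of the camera as it stood for that picture, good to about 4 mm: the middle of the surface that is visible of it).
- r.mark_of(camera, thing): "at" ([x, y, z] in mm, in the coordinates of the camera as it stood for that picture, good to about 4 mm: a listed point, or the origin of a listed thing).
The state is a dict: "t": time; "joint_pos": joint angles; "qvel": joint speeds; "tau": joint torques, N m; "tcp_pos": TCP position; "tool_rot": TCP orientation; "ft_force": force on the tool from outside, world axes, zero at the start; "ft_torque": the same for the moment, N m; "opening": finger opening in mm; "finger_force": force on a finger pad.
Only numpy, scipy, OpenCV 4.12 (cv2) and the standard library are available. Lean on these libraries where they do the work, as an engineer would, in place of code of your own. Each camera call takes 0.05 s, during which the arm holds its last target. There are 200 camera calls.

### The job

Load every D-section rod lying on the bench into the drilling jig, one to a V-groove (any groove), pulling back the orange end cap of the groove first. Roll each rod in its groove until its wide blue-striped flat faces straight up, then press that groove's cap fully home over the rod end so that it is locked for drilling. At the end all four caps must be home, over an empty groove too, to keep chips out; leave the glue bottle, the try square and the plane where they are.

Things in the scene. Friction and masses are not known exactly. Their poses are not given: they have to be found in the camera images.
- rod0: dark wooden D-rod, 130 mm long, 32 mm diameter, 90 g. 3 or 4 rods are present. Origin: mid-length, on its axis; x along the rod (either end may face the cap). +z points out through the middle of the wide planed flat (23 mm across, 11.2 mm from the axis), marked along its whole length by a blue stripe
- rod1: D-rod like rod0. Each rod also has a narrow unmarked facet (13 mm across, 14.6 mm from the axis), at an angle round the rod that differs from rod to rod. At the start a rod lies on this facet on the bench, axis 14.6 mm up, so the blue flat looks down or sideways
- rod2: D-rod like rod0, with stripe and facet. Dropped or knocked, a rod may come to rest on either flat
- rod3: D-rod like rod0, with stripe and facet
- seat0 (a point): point in groove 0 (most -y of four grooves, 90 mm apart): where the middle of a rod's axis lies when loaded, 62 mm above the bench. x along the groove towards its cap, z up. A rod resting in the groove with a flat on a V face lies up to 4 mm lower and aside
- seat1 (a point): same point in groove 1 (next to groove 0). Rods turn in the groove with moderate friction and stay at the angle they are left at, except that a flat lying near a V face (45 degrees either side of straight down) settles flush on it, felt as a small drop
- seat2 (a point): same point in groove 2
- seat3 (a point): same point in groove 3 (most +y)
- cap0 (a joint): slide of the orange cap of groove 0 at the groove's +x end. 0 = fully home over the rod end; 0.045 m = pulled right back; starts between home and half back. Stays where left; about 4 N moves it. At home its tongue reaches 18 mm over the end of a rod centred on the seat point (14 mm if it touches the end stop): pull back to over 0.025 m before loading from above
- cap1 (a joint): as cap0, of groove 1. The tongue is 16 mm wide, its underside 12.8 mm above the rod axis: it passes over the wide flat only if that faces up within about 10 degrees, else it runs into the rod's end face and stops some 0.014 to 0.02 m short of home. The cap's end wall stops 8 mm beyond the end of a rod centred on the seat
- cap2 (a joint): as cap0, of groove 2
- cap3 (a joint): as cap0, of groove 3
- fin0 (a point): grip point of the black upright fin on cap 0: fin 12 mm thick across the groove, 26 mm long along it, its top 6 mm above this point; 42 mm above the rod axis, 104 mm above the bench, 80 mm plus the cap's joint value to +x of the seat point. x along the groove, away from the rod. The orange cap top, 23 mm below this point, is 50 mm wide
- fin1 (a point): grip point of the black upright fin on cap 1: fin 12 mm thick across the groove, 26 mm long along it, its top 6 mm above this point; 42 mm above the rod axis, 104 mm above the bench, 80 mm plus the cap's joint value to +x of the seat point. x along the groove, away from the rod. The orange cap top, 23 mm below this point, is 50 mm wide
- fin2 (a point): grip point of the black upright fin on cap 2: fin 12 mm thick across the groove, 26 mm long along it, its top 6 mm above this point; 42 mm above the rod axis, 104 mm above the bench, 80 mm plus the cap's joint value to +x of the seat point. x along the groove, away from the rod. The orange cap top, 23 mm below this point, is 50 mm wide
- fin3 (a point): grip point of the black upright fin on cap 3: fin 12 mm thick across the groove, 26 mm long along it, its top 6 mm above this point; 42 mm above the rod axis, 104 mm above the bench, 80 mm plus the cap's joint value to +x of the seat point. x along the groove, away from the rod. The orange cap top, 23 mm below this point, is 50 mm wide
- jig: fixed jig, plywood base 250 x 360 x 12 mm. A groove is two 90 degree V-stands 12 mm thick, 45 mm either side of the seat point, tips 4 mm below the rod axis; between them 78 mm are clear, down to the base 50 mm below the axis, so fingers can hold a rod and swing about its axis. End stop: face 69 mm to -x of the seat, 2 mm above axis height. Origin: under the middle of the row of seats
- glue: bystander: yellow glue bottle, 60 mm diameter, 170 mm tall, standing; origin under its centre
- square: bystander: try square, wooden stock 100 x 22 x 18 mm along its x and steel blade 150 mm along its y; origin under the stock
- plane: bystander: small bench plane, sole 160 x 50 mm, 65 mm tall; origin under the middle of the sole
Mind the look-alikes: they are no part of the job. What is shaped like the rod3 but turquoise is not meant.

How it is judged:
By the outcome, as a careful person would: the job done as asked, in the order asked, and still so for the second after the job is handed in, with the robot touching nothing.
Of rod0, rod1, rod2, rod3 only 3 to 4 are there at a start; the rules pass over those that are not, and their reading is None.
At some moment in a run one of rod0, rod1, rod2, rod3 may be knocked a few centimetres aside while the robot is not near it.
Once in a run the grip may slacken for a moment while it holds something.
It also fails if it takes over 210 s, if anything falls off the work surface, if the arm or the gripper's body presses on something with over 40 N, if the wrist force passes 120 N, or if a joint passes its speed limit or range.

## Working session

There is one attempt and no reset: what is moved stays moved. The work goes in short steps, Python scripts to look and compute and a tool call to move; the robot and the scene stay as the last step left them, time stands still between calls to the robot, and variables do not carry over. Pictures are saved under pics/ and viewed, at most 14 in all, crops included, and the job is handed in when it is done.

Besides the shell and the picture viewer there is one more tool, called after "Request:" as name([rows], argument=value, ...), one row to a line, values as JSON. carry_out: Moves the arm, as the interface text tells. Its arguments: {"type":"object","properties":{"rows":{"type":"array","items":{"type":"array"}},"claw":{"type":"number"},"newtons":{"type":"number"}},"required":["rows"]}

```bash
ls; mkdir -p pics; cat > h.py <<'E'
import numpy as np, cv2
from scipy.spatial.transform import Rotation as R
from cell import r
def w(cam,p):  # camera->world
    Rm=R.from_rotvec(np.ravel(cam['rvec'])).as_matrix(); return Rm.T@(np.array(p)-np.ravel(cam['tvec']))
def proj(cam,P):
    Rm=R.from_rotvec(np.ravel(cam['rvec'])).as_matrix(); c=Rm@np.array(P,float)+np.ravel(cam['tvec'])
    s=c[:2]/c[2]; s=s*(1+cam['k1']*(s@s)); m=np.array(cam['mtx']); return m[:2,:2]@s+m[:2,2]
def ray(cam,uv,z):
    m=np.array(cam['mtx']); d=np.linalg.inv(m)@[uv[0],uv[1],1]; s=d[:2].copy()
    for _ in range(20): s=d[:2]/(1+cam['k1']*(s@s))
    Rm=R.from_rotvec(np.ravel(cam['rvec'])).as_matrix(); o=-Rm.T@np.ravel(cam['tvec']); v=Rm.T@[s[0],s[1],1]
    return o+v*(z-o[2])/v[2]
def save(cam,n,crop=None,k=1):
    im=cam['pixels'][:,:,::-1]
    if crop: a,b,c,d=crop; im=im[b:d,a:c]
    cv2.imwrite('pics/'+n,cv2.resize(im,None,fx=k,fy=k,interpolation=cv2.INTER_CUBIC))
E
python3 - <<'E'
from h import *
for n in ['top','side','wrist']:
    c=r.get_image(n); save(c,n+'0.png')
    print(n,'campos',w(c,[0,0,0]).round())
    for t in ['rod0','jig','fin0','seat0','glue','square','plane']:
        for d in r.mark_of(n,t): print(n,t,round(d['p'],2),w(c,d['at']).round(),proj(c,w(c,d['at'])).round())
o=r.get_obs();print(o['tool_rot'],o['tcp_pos'],o['t'])
E
```

```text
pics
top campos [ 319.  100. 1321.]
top rod0 0.87 [603. 158.   9.] [292. 223.]
top rod0 0.86 [446. 181.  16.] [283. 284.]
top rod0 0.7 [265. 304.  13.] [234. 358.]
top rod0 0.58 [429. 295.  14.] [238. 291.]
top rod0 0.55 [560. 315.  12.] [231. 240.]
top jig 0.88 [ 471. -160.   -2.] [416. 272.]
top jig 0.65 [ 469. -120.   60.] [404. 270.]
top fin0 0.88 [547. -15. 102.] [362. 236.]
top fin0 0.87 [ 559. -202.  101.] [440. 230.]
top fin0 0.87 [ 553. -110.  103.] [402. 233.]
top fin0 0.59 [ 561. -287.  103.] [475. 229.]
top seat0 0.95 [ 480. -295.   62.] [476. 264.]
top seat0 0.88 [ 474. -200.   64.] [437. 267.]
top seat0 0.74 [ 471. -119.   60.] [404. 269.]
top seat0 0.61 [460. -24.  64.] [366. 274.]
top seat0 0.33 [787. 129.  -3.] [302. 156.]
top plane 0.84 [ 779. -109.   -2.] [391. 158.]
side campos [455. 738. 685.]
side rod0 0.91 [267. 300.  17.] [456. 374.]
side rod0 0.87 [448. 171.  16.] [351. 306.]
side rod0 0.71 [435. 296.  17.] [355. 363.]
side rod0 0.67 [607. 154.  14.] [270. 293.]
side jig 0.96 [ 471. -158.    3.] [348. 205.]
side fin0 0.91 [ 550. -111.  101.] [314. 181.]
side fin0 0.79 [542. -24. 108.] [313. 202.]
side fin0 0.76 [ 564. -290.  103.] [316. 140.]
side fin0 0.71 [ 562. -201.  102.] [313. 159.]
side seat0 0.81 [ 470. -115.   67.] [349. 195.]
side seat0 0.73 [459. -29.  69.] [352. 218.]
side seat0 0.72 [ 478. -300.   65.] [350. 153.]
side seat0 0.68 [ 473. -201.   61.] [350. 176.]
side seat0 0.54 [606. 154.   9.] [271. 295.]
side glue 0.97 [786. 130.   2.] [187. 281.]
side square 0.86 [390. 445.   2.] [381. 458.]
side square 0.53 [ 478. -300.   67.] [350. 153.]
side plane 0.57 [ 779. -115.    1.] [221. 209.]
wrist campos [  70. -624.  374.]
[ 3.61788695e-01 -3.12065571e+00 -1.84008151e-05] [ 142.99357601 -608.39494496  404.71929648] 1.2
```

```bash
python3 - <<'E'
import cv2,numpy as np
t=cv2.imread('pics/top0.png')[140:400,180:520]; cv2.imwrite('pics/top0c.png',cv2.resize(t,None,fx=2.3,fy=2.3,interpolation=2))
E
```

```text
(no output)
```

View pics/top0c.png

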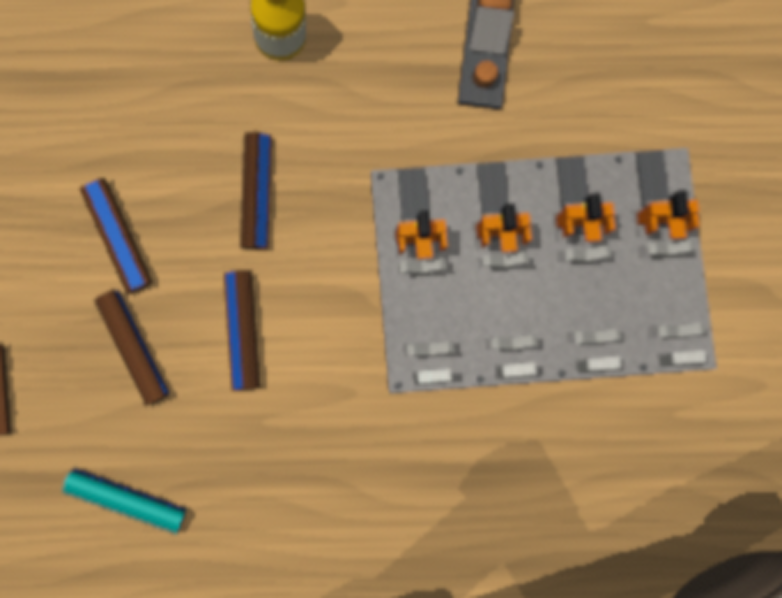

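View pics/side0.png

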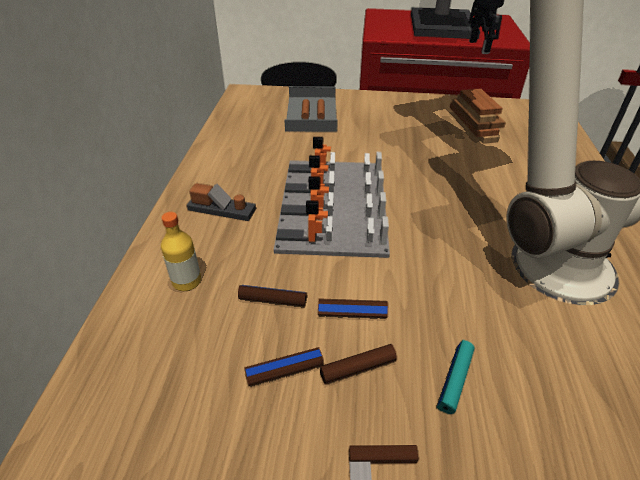

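Wooden rods on the bench, as pixels in the top picture: A (292,223), B (283,284), C (238,291) and D (231,240). The look-alikes are the turquoise rod at (234,358), two short rods in the far tray, seen in the side picture at about (313,108), and the square's stock at the edge. I choose the four brown rods with the blue stripe. Next I fit the jig and plan the cap pull.

```bash
cat >> h.py <<'E'
G=155.
def jigfit(S):  # seats sorted by y -> origin(mid),yaw
    S=np.array(S); k=np.round((S[:,1]+160)/90-.5)+.5
    # p = c + 90k*(-sin,cos)
    from scipy.optimize import least_squares
    f=lambda q:(S[:,:2]-(np.array(q[:2])+90*k[:,None]*np.array([-np.sin(q[2]),np.cos(q[2])]))).ravel()
    s=least_squares(f,[470,-160,.07],loss='soft_l1',f_scale=3); return s.x
def tool(yaw,tilt=0):
    # tool down, tool x = -dir(yaw), tool y = left; tilt>0 about axis dir(yaw) (top moves to -y side)
    B=np.array([[-1,0,0],[0,1,0],[0,0,-1.]])
    return R.from_euler('z',yaw)*R.from_euler('x',tilt)*R.from_matrix(B)
def cur():
    o=r.get_obs(); Rt=R.from_rotvec(o['tool_rot']); return np.array(o['tcp_pos']),Rt
def rel(pR,gp,Rt):
    "from pose (p,R): first turn about tcp to Rt, then shift (tool axes of Rt) so grasp pt is gp; all printed m, rad"
    p,R0=pR; tv=(R0.inv()*Rt).as_rotvec(); P=np.array(gp,float)-Rt.apply([0,0,G])
    return tv, Rt.inv().apply(P-p)/1000,(P,Rt)
E
python3 - <<'E'
from h import *
S=[]
for k in range(2):
  for n in ['top','side']:
    c=r.get_image(n)
    for i in [0,1]:
      S+= [w(c,d['at']) for d in r.mark_of(n,f'seat{i}') if d['p']>.3]
S=[s for s in S if s[1]<20 and 440<s[0]<500]
q=jigfit(S);print(len(S),q, np.mean([s[2] for s in S]))
gx=np.array([np.cos(q[2]),np.sin(q[2])]);gy=np.array([-gx[1],gx[0]])
for n in ['top','side']:
  c=r.get_image(n)
  for d in r.mark_of(n,'fin0'):
    v=w(c,d['at'])[:2]-q[:2]; print(n,(v@gx-80).round(1),(v@gy).round(1))
s=cur(); yaw=q[2]
for k in [-1.5]:
  P=q[:2]+90*k*gy+85*gx
  for z in [170,106]:
    tv,d,s=rel(s,[*P,z],tool(yaw)); print(tv.round(3),d.round(4))
E
```

```text
32 [ 4.70731102e+02 -1.60619343e+02  7.23017040e-02] 62.556443153142716
top 0.7 -131.8
top 5.5 138.9
top 4.0 44.2
top 3.7 -46.3
side 6.4 -46.5
side 2.9 -136.4
side 2.0 47.5
side 3.5 132.4
[-0.     0.     0.158] [-0.4442  0.2879  0.0797]
[0. 0. 0.] [0.    0.    0.064]
```

Request:
carry_out([
  [[0, 0, 0], [0, 0, 0.158]],
  [[-0.0404, 0.0262, 0.0072], [0, 0, 0]],
  [[-0.0404, 0.0262, 0.0072], [0, 0, 0]],
  [[-0.0404, 0.0262, 0.0072], [0, 0, 0]],
  [[-0.0404, 0.0262, 0.0072], [0, 0, 0]],
  [[-0.0404, 0.0262, 0.0072], [0, 0, 0]],
  [[-0.0404, 0.0262, 0.0072], [0, 0, 0]],
  [[-0.0404, 0.0262, 0.0072], [0, 0, 0]],
  [[-0.0404, 0.0262, 0.0072], [0, 0, 0]],
  [[-0.0404, 0.0262, 0.0072], [0, 0, 0]],
  [[-0.0404, 0.0262, 0.0072], [0, 0, 0]],
  [[-0.0404, 0.0262, 0.0072], [0, 0, 0]],
], claw=0.05)

```text
t: 3.5
tcp_pos: [566.5, -287.6, 325.4]
tool_rot: [-0.115, 3.139, -0.0]
ft_force: [-0.3, -0.3, 0.1]
opening: 50.1
finger_force: 0.0
```

Request:
carry_out([
  [[0, 0, 0], [0, 0, 0]],
])

```text
t: 3.62
tcp_pos: [567.5, -286.5, 324.4]
tool_rot: [0.121, -3.138, -0.001]
ft_force: [-0.8, -0.3, -0.5]
opening: 50.0
finger_force: 0.0
```

```bash
python3 - <<'E'
from h import *
q=[470.73,-160.62,.0723]
gx=np.array([np.cos(q[2]),np.sin(q[2])]);gy=np.array([-gx[1],gx[0]])
c=r.get_image('wrist');save(c,'w1.png')
for t in ['fin0','seat0']:
  for d in r.mark_of('wrist',t):
    a=w(c,d['at']);v=a[:2]-q[:2]; print(t,round(d['p'],2),(v@gx).round(1),(v@gy).round(1),a[2].round(1))
s=cur()
P=q[:2]-135*gy+84*gx
tv,d,s=rel(s,[*P,106],tool(q[2])); print(tv.round(3),d.round(4),r.get_obs()['opening'])
E
```

```text
fin0 0.96 81.9 -140.6 105.2
fin0 0.93 82.1 42.6 104.9
fin0 0.84 82.5 -43.6 103.6
seat0 0.94 2.0 -40.2 62.4
seat0 0.91 -1.5 -132.0 65.5
seat0 0.83 1.9 46.7 62.3
[ 0. -0.  0.] [ 0.0007 -0.0003  0.0645] 50.15981515752407
```

View pics/w1.png

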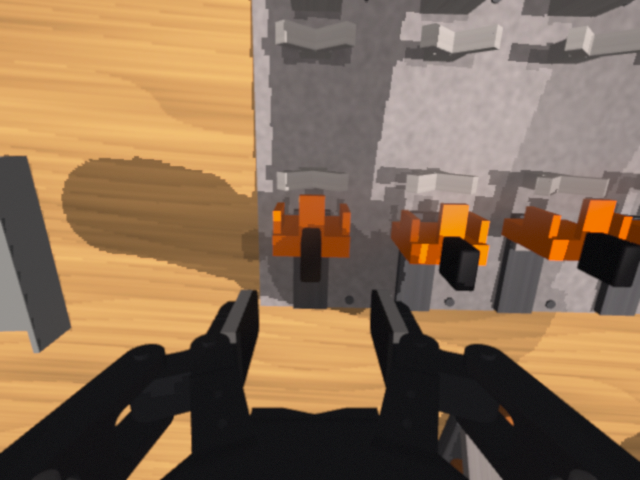

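Request:
carry_out([
  [[0.0005, -0.0005, 0.022], [0, 0, 0]],
  [[0, 0, 0.022], [0, 0, 0]],
  [[0, 0, 0.02], [0, 0, 0]],
  [[0, 0, 0], [0, 0, 0]],
])

```text
t: 4.28
tcp_pos: [563.4, -290.1, 260.4]
tool_rot: [0.111, -3.136, -0.002]
ft_force: [0.0, 0.0, -0.6]
opening: 50.0
finger_force: 0.0
```

Request:
carry_out([
  [[0, 0, 0], [0, 0, 0]],
  [[0, 0, 0], [0, 0, 0]],
  [[0, 0, 0], [0, 0, 0]],
  [[0, 0, 0], [0, 0, 0]],
], claw=0.0, newtons=40)

```text
t: 4.78
tcp_pos: [565.0, -289.0, 263.0]
tool_rot: [-0.113, 3.138, -0.0]
ft_force: [-1.0, 2.9, 5.9]
opening: 11.0
finger_force: 41.2
```

Request:
carry_out([
  [[-0.008, 0, 0], [0, 0, 0]],
  [[-0.01, 0, 0], [0, 0, 0]],
  [[-0.01, 0, 0], [0, 0, 0]],
  [[-0.01, 0, 0], [0, 0, 0]],
  [[0, 0, 0], [0, 0, 0]],
])

```text
t: 5.4
tcp_pos: [603.1, -286.7, 263.0]
tool_rot: [-0.114, 3.138, -0.002]
ft_force: [-1.4, -0.0, 5.1]
opening: 11.1
finger_force: 41.1
```

Request:
carry_out([
  [[0, 0, 0], [0, 0, 0]],
  [[0, 0, 0], [0, 0, 0]],
  [[0, 0, -0.02], [0, 0, 0]],
  [[0, 0, -0.025], [0, 0, 0]],
  [[0.017, 0.045, 0], [0, 0, 0]],
  [[0.019, 0.045, 0], [0, 0, 0]],
  [[0, 0, 0], [0, 0, 0]],
  [[0, 0, 0.022], [0, 0, 0]],
  [[0, 0, 0.021], [0, 0, 0]],
  [[0, 0, 0], [0, 0, 0]],
], claw=0.05)

```text
t: 6.65
tcp_pos: [560.0, -199.7, 261.7]
tool_rot: [0.114, -3.136, -0.001]
ft_force: [0.3, -0.4, -0.1]
opening: 49.8
finger_force: 0.0
```

Request:
carry_out([
  [[0, 0, 0], [0, 0, 0]],
  [[0, 0, 0], [0, 0, 0]],
  [[0, 0, 0], [0, 0, 0]],
  [[0, 0, 0], [0, 0, 0]],
  [[-0.008, 0, 0], [0, 0, 0]],
  [[-0.01, 0, 0], [0, 0, 0]],
  [[-0.01, 0, 0], [0, 0, 0]],
  [[-0.008, 0, 0], [0, 0, 0]],
  [[0, 0, 0], [0, 0, 0]],
], claw=0.0)

```text
t: 7.78
tcp_pos: [596.4, -196.9, 264.6]
tool_rot: [-0.114, 3.139, -0.001]
ft_force: [-1.1, 0.8, 5.1]
opening: 10.8
finger_force: 41.5
```

Request:
carry_out([
  [[0, 0, 0], [0, 0, 0]],
  [[0, 0, 0], [0, 0, 0]],
  [[0, 0, -0.02], [0, 0, 0]],
  [[0, 0, -0.025], [0, 0, 0]],
  [[0.016, 0.045, 0], [0, 0, 0]],
  [[0.02, 0.045, 0], [0, 0, 0]],
  [[0, 0, 0], [0, 0, 0]],
  [[0, 0, 0.022], [0, 0, 0]],
  [[0, 0, 0.023], [0, 0, 0]],
  [[0, 0, 0], [0, 0, 0]],
], claw=0.05)

```text
t: 9.02
tcp_pos: [553.3, -110.0, 261.7]
tool_rot: [0.114, -3.135, 0.0]
ft_force: [-0.2, 0.2, 0.8]
opening: 50.0
finger_force: 0.0
```

Request:
carry_out([
  [[0, 0, 0], [0, 0, 0]],
  [[0, 0, 0], [0, 0, 0]],
  [[0, 0, 0], [0, 0, 0]],
  [[0, 0, 0], [0, 0, 0]],
  [[-0.008, 0, 0], [0, 0, 0]],
  [[-0.01, 0, 0], [0, 0, 0]],
  [[-0.01, 0, 0], [0, 0, 0]],
  [[-0.008, 0, 0], [0, 0, 0]],
  [[0, 0, 0], [0, 0, 0]],
], claw=0.0)

```text
t: 10.15
tcp_pos: [590.0, -107.2, 264.6]
tool_rot: [-0.114, 3.139, -0.001]
ft_force: [-1.8, -0.0, 6.2]
opening: 11.4
finger_force: 41.7
```

Request:
carry_out([
  [[0, 0, 0], [0, 0, 0]],
  [[0, 0, 0], [0, 0, 0]],
  [[0, 0, -0.02], [0, 0, 0]],
  [[0, 0, -0.025], [0, 0, 0]],
  [[0.016, 0.045, 0], [0, 0, 0]],
  [[0.02, 0.045, 0], [0, 0, 0]],
  [[0, 0, 0], [0, 0, 0]],
  [[0, 0, 0.022], [0, 0, 0]],
  [[0, 0, 0.023], [0, 0, 0]],
  [[0, 0, 0], [0, 0, 0]],
], claw=0.05)

```text
t: 11.4
tcp_pos: [546.8, -20.3, 261.7]
tool_rot: [0.113, -3.135, 0.001]
ft_force: [-0.8, 0.1, 0.4]
opening: 50.1
finger_force: 0.0
```

Request:
carry_out([
  [[0, 0, 0], [0, 0, 0]],
  [[0, 0, 0], [0, 0, 0]],
  [[0, 0, 0], [0, 0, 0]],
  [[0, 0, 0], [0, 0, 0]],
  [[-0.008, 0, 0], [0, 0, 0]],
  [[-0.01, 0, 0], [0, 0, 0]],
  [[-0.01, 0, 0], [0, 0, 0]],
  [[-0.008, 0, 0], [0, 0, 0]],
  [[0, 0, 0], [0, 0, 0]],
], claw=0.0)

```text
t: 12.52
tcp_pos: [583.4, -17.4, 264.6]
tool_rot: [-0.114, 3.139, -0.001]
ft_force: [-2.3, 0.2, 6.3]
opening: 11.0
finger_force: 41.8
```

Request:
carry_out([
  [[0, 0, 0], [0, 0, 0]],
  [[0, 0, 0], [0, 0, 0]],
  [[0, 0, -0.025], [0, 0, 0]],
  [[0, 0, -0.04], [0, 0, 0]],
  [[0.013, 0.04, -0.02], [0, 0, 0]],
  [[0.013, 0.04, -0.02], [0, 0, 0]],
  [[0.013, 0.04, -0.02], [0, 0, 0]],
  [[0.013, 0.04, -0.01], [0, 0, 0]],
  [[0.013, 0.04, 0], [0, 0, 0]],
  [[0.013, 0.04, 0], [0, 0, 0]],
  [[0, 0, 0], [0, 0, 0]],
], claw=0.08)

```text
t: 13.9
tcp_pos: [486.9, 218.6, 398.3]
tool_rot: [0.121, -3.139, 0.0]
ft_force: [0.2, 0.7, -0.1]
opening: 80.1
finger_force: 0.0
```

```bash
python3 - <<'E'
from h import *
c=r.get_image('wrist');save(c,'w2.png')
print(w(c,[0,0,0]).round(),c['mtx'],c['k1'])
for t in ['rod0']:
  for d in r.mark_of('wrist',t):
    a=w(c,d['at']); print(t,round(d['p'],2),a.round(1),proj(c,a).round())
t=r.get_image('top')
for d in r.mark_of('top','fin0'):
    q=[470.73,-160.62,.0723];v=w(t,d['at'])[:2]-q[:2];print((v@[np.cos(q[2]),np.sin(q[2])]-80).round(1))
E
```

```text
[412. 214. 368.] [[345.97133951   0.         314.14332407]
 [  0.         345.97133951 239.64153971]
 [  0.           0.           1.        ]] 0.010235658704380726
rod0 0.8 [552.5 317.5  13.9] [398. 275.]
rod0 0.74 [596.4 158.6  12.8] [253. 300.]
rod0 0.57 [446.7 175.7  13.7] [274. 167.]
45.1
40.3
38.8
41.3
-77.2
-89.7
231.6
```

View pics/w2.png

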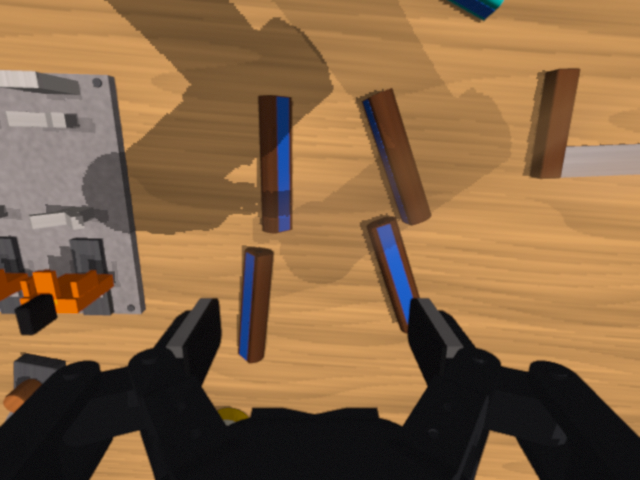

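The wrist picture shows B at (276,163) with blue on its +y half, C at (395,157) with blue on the -y edge, A at (255,305) with blue on the -y half, and D at (393,275) with blue mostly up. The square's stock is at (555,120). All caps are about 40 mm back.

```bash
cat >> h.py <<'E'
def hsvmask(c):
    im=cv2.cvtColor(c['pixels'],cv2.COLOR_RGB2HSV).astype(int); H,S,V=im[...,0],im[...,1],im[...,2]
    rgb=c['pixels'].astype(int)
    blue=(rgb[...,2]>1.25*rgb[...,0]+8)&(rgb[...,2]>1.25*rgb[...,1])
    rr=rgb+1
    brown=(rr[...,1]/rr[...,0]<.62)&(rr[...,0]>1.5*rr[...,2])&(rgb[...,0]<150)
    return blue,brown|blue
E
python3 - <<'E'
from h import *
c=r.get_image('wrist')
for (u,v) in [(267,140),(267,215),(284,140),(284,215),(405,150),(395,275),(400,240),(263,300),(247,300),(220,150),(300,60),(330,250),(372,140)]:
    print((u,v),c['pixels'][v,u])
b,m=hsvmask(c); cv2.imwrite('pics/m.png',(b*120+m*130).astype(np.uint8))
t=r.get_image('top'); b2,m2=hsvmask(t)
a=np.zeros((480,640));a[:,:]=(b*120+m*130); cv2.imwrite('pics/m.png',np.hstack([cv2.resize(a,(400,300)),cv2.resize((b2*120+m2*130.)[140:400,180:520],(392,300))]))
E
```

```text
(267, 140) [52 30 16]
(267, 215) [68 45 27]
(284, 140) [ 17  67 145]
(284, 215) [62 62 99]
(405, 150) [101  63  37]
(395, 275) [ 63  80 149]
(400, 240) [92 56 39]
(263, 300) [83 46 24]
(247, 300) [ 25  62 131]
(220, 150) [126  92  56]
(300, 60) [122  90  55]
(330, 250) [184 136  81]
(372, 140) [143 105  64][ WARN:0@2.585] global loadsave.cpp:1063 imwrite_ Unsupported depth image for selected encoder is fallbacked to CV_8U.
```

View pics/m.png

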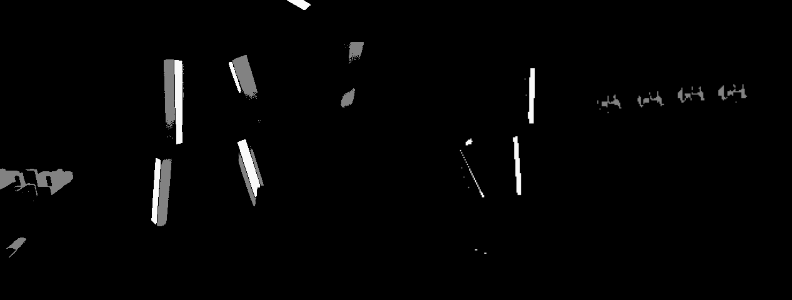

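```bash
cat >> h.py <<'E'
def masks(c):
    rgb=c['pixels'].astype(int); b,_=hsvmask(c)
    return b, b|((rgb.max(2)<112)&(rgb[...,1]<.72*rgb[...,0]))
def render(c,x,y,yaw,phi,z=14.6,h=11.4,facet=-np.pi/2,shape=(480,640)):
    d=np.array([np.cos(yaw),np.sin(yaw),0]);e=np.array([-d[1],d[0],0]);k=np.array([0,0,1.]);o=np.array([x,y,z])
    a=np.linspace(0,2*np.pi,48,endpoint=False); rr=np.full(48,16.)
    for ang,dist in [(phi,11.2)]+([(facet,14.6)] if facet is not None else []):
        cs=np.cos(a-ang); rr=np.where(cs*rr>dist,dist/np.maximum(cs,1e-6),rr)
    pts=[proj(c,o+s*65*d+q*(np.cos(t)*e+np.sin(t)*k)) for s in(-1,1) for t,q in zip(a,rr)]
    m=np.zeros(shape,np.uint8); cv2.fillConvexPoly(m,cv2.convexHull((np.array(pts)*16).astype(np.int32)),1,shift=4)
    n=np.cos(phi)*e+np.sin(phi)*k;t=-np.sin(phi)*e+np.cos(phi)*k
    bm=np.zeros(shape,np.uint8)
    if (w(c,[0,0,0])-o)@n>11.2:
        pb=[proj(c,o+s*65*d+11.2*n+u*h*t) for s,u in[(-1,-1),(1,-1),(1,1),(-1,1)]]
        cv2.fillConvexPoly(bm,(np.array(pb)*16).astype(np.int32),1,shift=4)
    return bm>0,m>0
def fitrod(views,x0,y0,yaw0,h=11.4,z=14.6,facet=-np.pi/2,ign=None,fix=False,lo=-3.1416,hi=3.1416):
    from scipy.optimize import differential_evolution
    data=[]
    for c in views:
        b,m=masks(c); u=proj(c,[x0,y0,z]); L=np.hypot(*(proj(c,[x0+60*np.cos(yaw0),y0+60*np.sin(yaw0),z])-u))
        x1=int(max(0,u[0]-1.5*L-10));x2=int(min(640,u[0]+1.5*L+10));y1=int(max(0,u[1]-1.5*L-10));y2=int(min(480,u[1]+1.5*L+10))
        # keep only within a band round the rod
        near=np.zeros((480,640),np.uint8); e=np.array([-np.sin(yaw0),np.cos(yaw0)]);d=np.array([np.cos(yaw0),np.sin(yaw0)])
        P=[proj(c,[*(np.array([x0,y0])+s*80*d+t*26*e),z]) for s,t in[(-1,-1),(1,-1),(1,1),(-1,1)]]
        cv2.fillConvexPoly(near,np.array(P).astype(np.int32),1)
        data.append((c,b&(near>0),m&(near>0),near>0))
    def cost(q,hh=h):
        s=0
        for c,b,m,nr in data:
            rb,rm=render(c,*q[:4],z=z,h=q[4],facet=facet); rb&=nr;rm&=nr
            s+=((rb^b).sum()*2+(rm^m).sum())/(rm.sum()+20)
        return s
    R_=differential_evolution(cost,[(x0-12,x0+12),(y0-12,y0+12),(yaw0-.15,yaw0+.15),(lo,hi),(h-.1,h) if fix else (5,11.5)],popsize=10,maxiter=60,tol=1e-4,seed=1,polish=False)
    return R_.x,R_.fun
E
cat > fitall.py <<'E'
from h import *
import sys,pickle
from multiprocessing import Pool
J={'A':(603,158,-.04),'B':(446,178,.0),'C':(432,295,.25),'D':(556,316,.24)}
def f(a): return a[0],fitrod(a[1],*a[2])
if __name__=='__main__':
    V=[r.get_image(n) for n in ('wrist','top','side')]
    with Pool(8) as p:
        for n,vs in (('all',V),('wr',V[:1])):
            for k,(q,cst) in p.map(f,[(k,vs,J[k]) for k in J]): print(n,k,q[:2].round(1),'yaw %.3f phi %.1f h %.1f cost %.2f'%(q[2],np.degrees(q[3]),q[4],cst))
E
time timeout 500 python3 fitall.py
```

```text
all A [602.6 160.2] yaw -0.042 phi 138.9 h 6.9 cost 0.77
all B [445.8 177.6] yaw 0.063 phi 50.8 h 5.1 cost 0.99
all C [430.  295.1] yaw 0.400 phi -158.6 h 5.9 cost 1.39
all D [553.5 314.7] yaw 0.389 phi -90.4 h 9.0 cost 2.89
wr A [601.7 159.6] yaw -0.041 phi 129.5 h 6.3 cost 0.11
wr B [446.  177.1] yaw 0.060 phi 41.9 h 7.1 cost 0.13
wr C [429.8 297.2] yaw 0.400 phi -19.2 h 10.9 cost 0.56
wr D [554.4 315.4] yaw 0.390 phi 86.1 h 6.2 cost 0.55
real	1m13.110s
user	4m20.560s
sys	0m0.971s
```

```bash
sed -i "s/'C':.*}/'C':(430,296,.42),'D':(554,315,.42)}/; s/fitrod(a\[1\],\*a\[2\])/fitrod(a[1],*a[2],h=6.6,fix=True,lo=-1,hi=4.1)/; s/('all',V),('wr',V\[:1\])/('wt',V[:2]),('wr',V[:1]),('ws',V[::2])/" fitall.py; timeout 500 python3 fitall.py
```

```text
wt A [602.6 159.9] yaw -0.044 phi 134.9 h 6.5 cost 0.57
wt B [446.2 176.7] yaw 0.052 phi 41.3 h 6.5 cost 0.53
wt C [429.3 296.3] yaw 0.469 phi 184.6 h 6.6 cost 0.75
wt D [552.6 315.5] yaw 0.422 phi -27.7 h 6.5 cost 1.90
wr A [602.9 159.8] yaw -0.042 phi 131.4 h 6.5 cost 0.11
wr B [446.1 177.6] yaw 0.055 phi 45.7 h 6.5 cost 0.14
wr C [429.7 295.6] yaw 0.455 phi 190.5 h 6.5 cost 0.36
wr D [554.4 315.9] yaw 0.420 phi 86.6 h 6.6 cost 0.43
ws A [603.2 159.9] yaw -0.043 phi 138.9 h 6.6 cost 0.34
ws B [445.9 177.1] yaw 0.051 phi 52.9 h 6.6 cost 0.60
ws C [429.  295.6] yaw 0.455 phi -41.7 h 6.5 cost 0.52
ws D [553.3 314.3] yaw 0.406 phi 92.2 h 6.5 cost 0.86
```

```bash
cat > go.py <<'E'
# usage: go.py  x y z yaw tilt g [x y z yaw tilt g ...] : prints successive turn (about tcp) then shift
from h import *; import h,sys
a=np.array(sys.argv[1:],float).reshape(-1,6); s=cur(); print('t',round(r.get_obs()['t'],1),'tcp',s[0].round(1),'axis',s[1].as_matrix().round(3)[:,0])
for x,y,z,yaw,tilt,g in a:
    h.G=g; tv,d,s=rel(s,[x,y,z],tool(yaw,np.radians(tilt))); print('turn',tv.round(3),'shift',d.round(4))
E
python3 go.py 602.8 159.9 100 -.043 0 155  602.8 159.9 21 -.043 0 155
```

```text
t 14.5 tcp [487.9 216.3 398.5] axis [-0.997 -0.072 -0.   ]
turn [0.    0.    0.115] shift [-0.1172 -0.0514  0.1435]
turn [0. 0. 0.] shift [0.    0.    0.079]
```

Request:
carry_out([
  [[0, 0, 0], [0, 0, 0.115]],
  [[-0.029, -0.0129, 0.036], [0, 0, 0]],
  [[-0.029, -0.0129, 0.036], [0, 0, 0]],
  [[-0.029, -0.0128, 0.036], [0, 0, 0]],
  [[-0.0302, -0.0128, 0.0355], [0, 0, 0]],
  [[0, 0, 0.03], [0, 0, 0]],
  [[0, 0, 0.03], [0, 0, 0]],
  [[0, 0, 0.019], [0, 0, 0]],
  [[0, 0, 0], [0, 0, 0]],
], claw=0.06)

```text
t: 15.62
tcp_pos: [602.3, 159.9, 174.2]
tool_rot: [-0.067, -3.137, 0.003]
ft_force: [-0.0, 0.1, 0.1]
opening: 60.0
finger_force: 0.0
```

Request:
carry_out([
  [[0, 0, 0], [0, 0, 0]],
  [[0, 0, 0], [0, 0, 0]],
  [[0, 0, 0], [0, 0, 0]],
  [[0, 0, 0], [0, 0, 0]],
  [[0, 0, -0.01], [0, 0, 0]],
  [[0, 0, -0.03], [0, 0, 0]],
  [[0, 0, 0], [0, 0, 0]],
], claw=0.0, newtons=60)

```text
t: 16.5
tcp_pos: [603.4, 160.5, 218.4]
tool_rot: [0.066, 3.136, 0.004]
ft_force: [0.0, 0.9, -0.4]
opening: 29.9
finger_force: 59.5
```

```bash
python3 - <<'E'
from h import *
c=r.get_image('wrist');save(c,'w3.png')
E
# groove 2 seat = q + 45 gy : above, tilt, lower
python3 go.py 467.5 -115.7 150 .0723 0 161.4
```

```text
t 16.6 tcp [602.7 160.2 216.9] axis [-0.999  0.043 -0.001]
turn [ 0.001  0.002 -0.115] shift [ 0.1548 -0.2654 -0.0945]
```

View pics/w3.png

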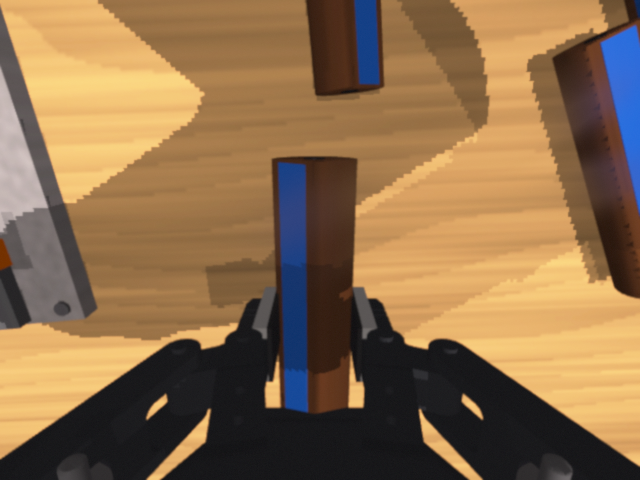

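```bash
cat > held.py <<'E'
# held.py g yaw tilt: fit roll of the rod held, in tool-relative frame using wrist picture; returns phi (world, deg) now
from h import *; import sys
from scipy.optimize import differential_evolution
def heldfit(g=161.4,zr=4,rowmax=290,save_=None):
    c=r.get_image('wrist'); p,Rt=cur(); b,m=masks(c)
    Rm=Rt.as_matrix(); o=p+Rm@[0,0,g]; d0=-Rm[:,0]
    rgb=c['pixels'].astype(int)
    U=proj(c,o+65*d0*-1); 
    xs=slice(230,400); ys=slice(100,rowmax)
    b=b[ys,xs];m=(m[ys,xs])
    def cost(q,ret=False):
        # work in tool-aligned frame: build section in tool frame
        dx,dy,dz,ph,yw=q
        oo=p+Rm@(np.array([dx,dy,g+dz])); d=-(Rm@[np.cos(yw),np.sin(yw),0]); k=-Rm[:,2]; e=np.cross(k,d)
        a=np.linspace(0,2*np.pi,48,endpoint=False); cs=np.cos(a-ph); rr=np.where(cs*16>11.2,11.2/np.maximum(cs,1e-6),16)
        P=np.array([proj(c,oo+s*65*d+q_*(np.cos(t)*e+np.sin(t)*k)) for s in(-1,1) for t,q_ in zip(a,rr)])
        M=np.zeros((480,640),np.uint8);cv2.fillConvexPoly(M,cv2.convexHull((P*16).astype(np.int32)),1,shift=4)
        n=np.cos(ph)*e+np.sin(ph)*k;t=-np.sin(ph)*e+np.cos(ph)*k; Bm=np.zeros((480,640),np.uint8)
        if (w(c,[0,0,0])-oo)@n>11.2:
            pb=[proj(c,oo+s*65*d+11.2*n+u*6.5*t) for s,u in[(-1,-1),(1,-1),(1,1),(-1,1)]]
            cv2.fillConvexPoly(Bm,(np.array(pb)*16).astype(np.int32),1,shift=4)
        M=M[ys,xs]>0;Bm=Bm[ys,xs]>0
        if ret: return M,Bm
        return (2*(Bm^b).sum()+(M^m).sum())/(M.sum()+20.)
    s=differential_evolution(cost,[(-12,12),(-4,4),(-zr,zr),(-1,4.1),(-.06,.06)],popsize=10,maxiter=80,tol=1e-4,seed=2,polish=False)
    return s
if __name__=='__main__':
    s=heldfit(*[float(v) for v in sys.argv[1:2]]); print('dx,dy,dz',s.x[:3].round(1),'phi rel tool %.1f'%np.degrees(s.x[3]),'yaw %.3f cost %.2f'%(s.x[4],s.fun))
E
python3 held.py
```

```text
dx,dy,dz [-0.2  0.5 -0.2] phi rel tool 131.0 yaw -0.002 cost 0.06
```

Request:
carry_out([
  [[0, 0, -0.045], [0, 0, 0]],
  [[0, 0, -0.0495], [0, 0, -0.115]],
  [[0.0193, -0.0332, 0], [0, 0, 0]],
  [[0.0193, -0.0332, 0], [0, 0, 0]],
  [[0.0193, -0.0332, 0], [0, 0, 0]],
  [[0.0193, -0.0332, 0], [0, 0, 0]],
  [[0.0194, -0.0332, 0], [0, 0, 0]],
  [[0.0194, -0.0332, 0], [0, 0, 0]],
  [[0.0194, -0.0331, 0], [0, 0, 0]],
  [[0.0194, -0.0331, 0], [0, 0, 0]],
  [[0, 0, 0], [0, 0, 0]],
])

```text
t: 17.98
tcp_pos: [465.9, -117.3, 309.3]
tool_rot: [0.108, -3.136, -0.001]
ft_force: [0.4, -0.2, -0.4]
opening: 29.8
finger_force: 59.7
```

Request:
carry_out([
  [[0, 0.023, 0.00165], [0.143, 0, 0]],
  [[0, 0.023, 0.00165], [0.143, 0, 0]],
  [[0, 0.023, 0.00165], [0.143, 0, 0]],
  [[0, 0.023, 0.00165], [0.143, 0, 0]],
  [[0, 0.023, 0.00165], [0.143, 0, 0]],
  [[0, 0, 0], [0, 0, 0]],
  [[0, 0, 0], [0, 0, 0]],
])

```text
t: 18.85
tcp_pos: [460.2, -10.1, 270.9]
tool_rot: [-0.106, 2.919, -1.087]
ft_force: [-0.2, -1.2, -0.9]
opening: 29.9
finger_force: 59.8
```

```bash
python3 held.py; python3 go.py 467.5 -115.7 100 .0723 -41 161.4 467.5 -115.7 63 .0723 -41 161.4;  python3 -c "
from h import *
print(np.round(r.get_obs()['joint_pos'],2),r.get_obs()['opening'])"
```

```text
dx,dy,dz [0.4 0.3 2.6] phi rel tool 129.6 yaw -0.010 cost 0.13
t 18.9 tcp [460.3 -10.3 271.3] axis [-0.997 -0.072 -0.001]
turn [ 0.002  0.    -0.001] shift [0.0004 0.0326 0.0372]
turn [0. 0. 0.] shift [-0.      0.0243  0.0279]
[ 0.37  0.3  -0.86  0.92 -0.91 -2.63] 29.696387015807755
```

Request:
carry_out([
  [[0.0002, 0.0163, 0.0186], [0, 0, 0]],
  [[0.0002, 0.0163, 0.0186], [0, 0, 0]],
  [[0, 0.0122, 0.014], [0, 0, 0]],
  [[0, 0.0121, 0.0139], [0, 0, 0]],
  [[0, 0, 0], [0, 0, 0]],
])

```text
t: 19.52
tcp_pos: [460.4, -10.2, 184.8]
tool_rot: [-0.105, 2.917, -1.088]
ft_force: [0.3, -0.0, -0.5]
opening: 29.7
finger_force: 65.5
```

```bash
python3 go.py 467.5 -115.7 62 .0723 -41 161.4;  python3 -c "
from h import *
o=r.get_obs();print(np.round(o['ft_force'],1),o['opening'])
c=r.get_image('wrist');save(c,'w4.png')"
```

```text
t 19.5 tcp [460.4 -10.2 184.8] axis [-0.997 -0.072 -0.001]
turn [ 0.002  0.001 -0.001] shift [0.0005 0.0007 0.0007]
[ 0.3 -0.  -0.5] 29.675421878279657
```

View pics/w4.png

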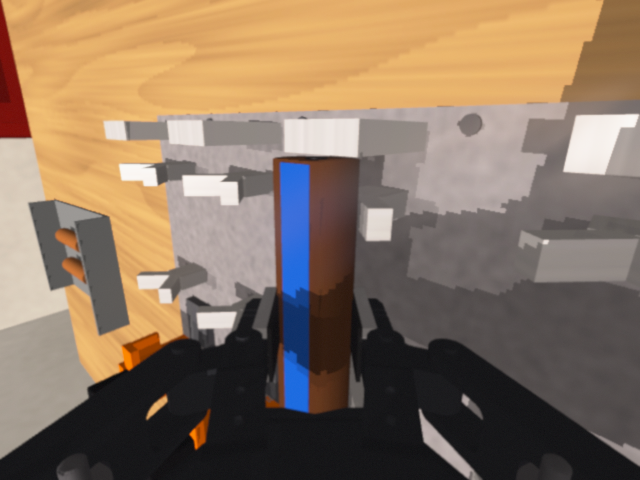

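The rod sits in groove 2 with its end near the stop and the blue flat turned up, no contact yet. I lower it until it touches.

Request:
carry_out([
  [[0.0003, 0.0007, 0.0007], [0, 0, 0]],
  [[0, 0.0007, 0.0007], [0, 0, 0]],
  [[0, 0, 0], [0, 0, 0]],
])

```text
t: 19.95
tcp_pos: [459.6, -9.8, 184.1]
tool_rot: [-0.105, 2.914, -1.092]
ft_force: [-1.4, 3.0, 8.7]
opening: 29.3
finger_force: 66.5
```

Request:
carry_out([
  [[0, 0.0007, 0.0007], [0, 0, 0]],
  [[0, 0, 0], [0, 0, 0]],
])

```text
t: 20.2
tcp_pos: [459.5, -9.6, 183.7]
tool_rot: [-0.105, 2.912, -1.095]
ft_force: [-6.5, 7.0, 14.9]
opening: 29.7
finger_force: 67.5
```

Request:
carry_out([
  [[0, 0, 0], [0, 0, 0]],
  [[0, 0, 0], [0, 0, 0]],
  [[0, 0, -0.03], [0, 0, 0]],
  [[0, 0, -0.06], [0, 0, 0]],
  [[0, -0.0358, 0.0026], [-0.143, 0, 0]],
  [[0, -0.0358, 0.0026], [-0.143, 0, 0]],
  [[0, -0.0358, 0.0026], [-0.143, 0, 0]],
  [[0, -0.0358, 0.0026], [-0.143, 0, 0]],
  [[0, -0.0358, 0.0026], [-0.143, 0, 0]],
  [[0, 0, 0], [0, 0, 0]],
  [[0, 0, 0], [0, 0, 0]],
], claw=0.05)

```text
t: 21.58
tcp_pos: [466.4, -115.4, 310.3]
tool_rot: [0.113, -3.138, 0.002]
ft_force: [0.2, 0.6, -0.2]
opening: 49.9
finger_force: 0.0
```

```bash
cat > seat.py <<'E'
# seat.py k : fit roll & place of the rod in groove k (0..3) from wrist picture
from h import *; import sys
q=[470.73,-160.62,.0723]
def seatxy(k): return np.array(q[:2])+90*(k-1.5)*np.array([-np.sin(q[2]),np.cos(q[2])])
if __name__=='__main__':
    k=int(sys.argv[1]); P=seatxy(k); zz=float(sys.argv[3]) if len(sys.argv)>3 else 61.5
    c=r.get_image('wrist')
    if len(sys.argv)>2 and sys.argv[2]!='-': save(c,sys.argv[2])
    x,f=fitrod([c],P[0],P[1],q[2],h=6.6,fix=True,z=zz,facet=None,lo=-1,hi=4.1)
    print('x,y',x[:2].round(1),'vs',P.round(1),'yaw %.3f phi %.1f cost %.2f'%(x[2],np.degrees(x[3]),f), 'tcp',cur()[0].round(1))
E
python3 seat.py 2 w5.png
```

```text
x,y [ 466.8 -113.9] vs [ 467.5 -115.7] yaw 0.053 phi 89.6 cost 0.19 tcp [ 466.4 -114.9  310.2]
```

View pics/w5.png

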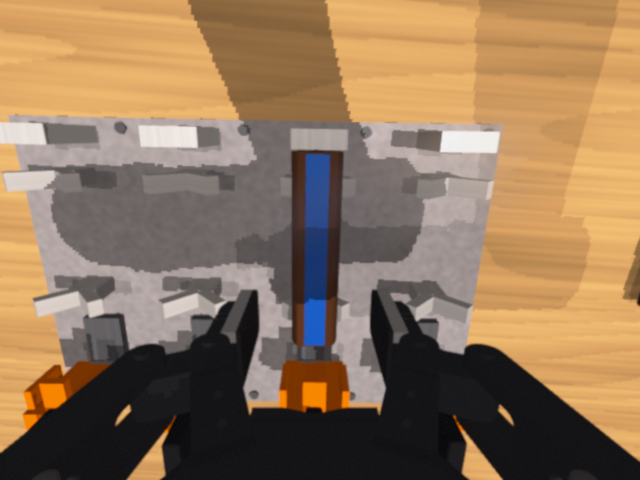

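Request:
carry_out([
  [[-0.041, 0, 0], [0, 0, 0]],
  [[-0.041, -0.001, 0], [0, 0, 0]],
  [[-0.041, 0, 0], [0, 0, 0]],
  [[0, 0, 0.022], [0, 0, 0]],
  [[0, 0, 0.022], [0, 0, 0]],
  [[0, 0, 0], [0, 0, 0]],
])

```text
t: 22.38
tcp_pos: [588.7, -105.9, 264.4]
tool_rot: [0.117, -3.133, 0.001]
ft_force: [-0.2, 0.3, -0.3]
opening: 49.9
finger_force: 0.0
```

Request:
carry_out([
  [[0, 0, 0], [0, 0, 0]],
  [[0, 0, 0], [0, 0, 0]],
  [[0, 0, 0], [0, 0, 0]],
  [[0, 0, 0], [0, 0, 0]],
  [[0.01, 0, 0], [0, 0, 0]],
  [[0.01, 0, 0], [0, 0, 0]],
  [[0.01, 0, 0], [0, 0, 0]],
  [[0.006, 0, 0], [0, 0, 0]],
  [[0, 0, 0], [0, 0, 0]],
], claw=0.0, newtons=60)

```text
t: 23.5
tcp_pos: [553.5, -109.5, 268.2]
tool_rot: [-0.114, 3.136, 0.001]
ft_force: [1.8, 4.3, 8.8]
opening: 10.0
finger_force: 62.1
```

Request:
carry_out([
  [[0.003, 0, 0], [0, 0, 0]],
  [[0.003, 0, 0], [0, 0, 0]],
  [[0, 0, 0], [0, 0, 0]],
])

```text
t: 23.88
tcp_pos: [550.2, -109.6, 268.3]
tool_rot: [-0.115, 3.128, 0.001]
ft_force: [10.5, 3.0, 0.6]
opening: 10.3
finger_force: 61.2
```

Request:
carry_out([
  [[0.003, 0, 0], [0, 0, 0]],
  [[0.001, 0, 0], [0, 0, 0]],
  [[0, 0, 0], [0, 0, 0]],
])

```text
t: 24.25
tcp_pos: [548.8, -109.6, 268.3]
tool_rot: [-0.116, 3.119, 0.0]
ft_force: [18.3, 1.3, -7.0]
opening: 10.3
finger_force: 60.3
```

Request:
carry_out([
  [[0, 0, 0], [0, 0, 0]],
  [[0, 0, 0], [0, 0, 0]],
  [[0, 0, -0.025], [0, 0, 0]],
  [[0, 0, -0.04], [0, 0, 0]],
  [[0.02, 0, -0.02], [0, 0, 0]],
  [[0.02, 0, 0], [0, 0, 0]],
  [[0, 0, 0], [0, 0, 0]],
], claw=0.06)

```text
t: 25.12
tcp_pos: [501.7, -113.9, 351.7]
tool_rot: [0.114, -3.137, -0.0]
ft_force: [1.2, 0.3, 0.2]
opening: 60.0
finger_force: 0.0
```

```bash
python3 - <<'E'
from h import *
c=r.get_image('wrist');save(c,'w6.png')
q=[470.73,-160.62,.0723]
gx=np.array([np.cos(q[2]),np.sin(q[2])]);gy=np.array([-gx[1],gx[0]])
V=[c,r.get_image('top'),r.get_image('side')]
for c,n in zip(V,('wrist','top','side')):
  for d in r.mark_of(n,'fin0'):
    a=w(c,d['at']);v=a[:2]-q[:2]; print(n,'fin',round(d['p'],2),(v@gx).round(1)-80,(v@gy).round(1),a[2].round())
for n,c in zip(('top','side'),V[1:]):
  for d in r.mark_of(n,'rod0'): print(n,round(d['p'],2),w(c,d['at']).round())
E
```

```text
wrist fin 0.66 -85.8 45.3 58.0
wrist fin 0.63 0.7999999999999972 42.9 106.0
wrist fin 0.59 40.400000000000006 -137.6 103.0
top fin 0.64 41.0 -131.4 106.0
side fin 0.93 43.400000000000006 -47.0 104.0
side fin 0.89 0.7000000000000028 45.3 102.0
side fin 0.74 40.3 -137.3 105.0
side fin 0.7 38.8 131.5 104.0
top 0.83 [427. 301.  13.]
top 0.79 [ 464. -113.   56.]
top 0.66 [556. 317.  16.]
top 0.65 [ 776. -111.   -2.]
top 0.63 [447. 177.  17.]
side 0.96 [434. 296.  19.]
side 0.82 [447. 175.  14.]
side 0.81 [ 470. -120.   58.]
side 0.6 [553. 308.  15.]
side 0.6 [265. 302.  14.]
```

View pics/w6.png

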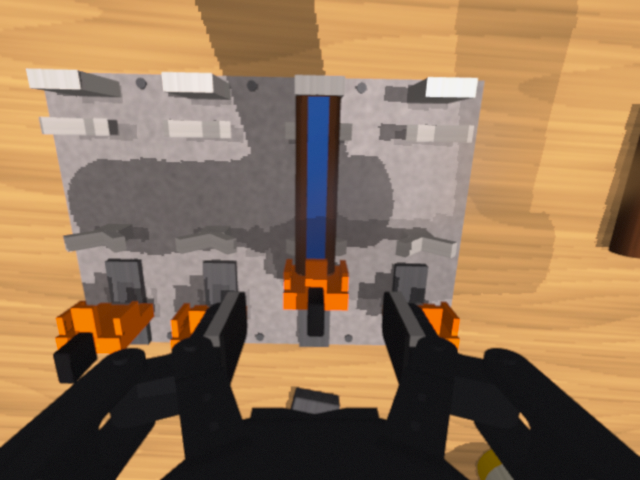

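Picture: cap 2 is home over the rod at (316,285) and the stripe faces up. Next is rod B into groove 0.

```bash
python3 go.py 446.1 177.3 140 .055 0 155  446.1 177.3 21 .055 0 155
```

```text
t 25.5 tcp [ 504.2 -113.5  351.5] axis [-0.997 -0.073  0.001]
turn [-0.    -0.001  0.018] shift [0.0421 0.2935 0.0565]
turn [0. 0. 0.] shift [0.    0.    0.119]
```

Request:
carry_out([
  [[0, 0, 0], [0, 0, 0.018]],
  [[0.006, 0.042, 0], [0, 0, 0]],
  [[0.006, 0.042, 0], [0, 0, 0]],
  [[0.006, 0.042, 0], [0, 0, 0]],
  [[0.006, 0.042, 0.01], [0, 0, 0]],
  [[0.006, 0.042, 0.02], [0, 0, 0]],
  [[0.006, 0.042, 0.02], [0, 0, 0]],
  [[0.0061, 0.0415, 0.0265], [0, 0, 0]],
  [[0, 0, 0.04], [0, 0, 0]],
  [[0, 0, 0.04], [0, 0, 0]],
  [[0, 0, 0.019], [0, 0, 0]],
  [[0, 0, 0], [0, 0, 0]],
], claw=0.06)

```text
t: 27.02
tcp_pos: [445.6, 177.1, 175.0]
tool_rot: [0.086, -3.138, 0.004]
ft_force: [0.6, 0.4, 0.1]
opening: 60.5
finger_force: 0.0
```

Request:
carry_out([
  [[0, 0, 0], [0, 0, 0]],
  [[0, 0, 0], [0, 0, 0]],
  [[0, 0, 0], [0, 0, 0]],
  [[0, 0, 0], [0, 0, 0]],
  [[0, 0, -0.01], [0, 0, 0]],
  [[0, 0, -0.03], [0, 0, 0]],
  [[0, 0, 0], [0, 0, 0]],
], claw=0.0)

```text
t: 27.9
tcp_pos: [446.3, 177.7, 218.6]
tool_rot: [-0.086, 3.136, 0.005]
ft_force: [0.0, 1.5, -2.4]
opening: 29.9
finger_force: 59.7
```

```bash
python3 held.py; python3 go.py 480.4 -294.3 150 .0723 0 161.4
```

```text
dx,dy,dz [-1.6  2.4  0.3] phi rel tool 47.1 yaw -0.011 cost 0.12
t 27.9 tcp [445.8 177.3 217.4] axis [-0.999 -0.054 -0.002]
turn [ 0.002  0.002 -0.018] shift [-0.0005 -0.4729 -0.094 ]
```

```bash
sed 's/(-4,4),(-zr,zr)/(-.8,.8),(-1.5,1.5)/' held.py > held2.py; python3 held2.py; python3 - <<'E'
from h import *
c=r.get_image('wrist');b,m=masks(c)
for v in (170,200,230,260): print(v,'m',np.where(m[v,230:400])[0][[0,-1]]+230,'b',np.where(b[v,230:400])[0][[0,-1]]+230,[tuple(c['pixels'][v,u]) for u in (265,272,276,280,290)])
E
```

```text
dx,dy,dz [-0.6  0.8  1.4] phi rel tool 44.2 yaw 0.010 cost 0.13
170 m [272 354] b [323 349] [(np.uint8(182), np.uint8(134), np.uint8(82)), (np.uint8(90), np.uint8(60), np.uint8(36)), (np.uint8(68), np.uint8(39), np.uint8(22)), (np.uint8(72), np.uint8(43), np.uint8(27)), (np.uint8(78), np.uint8(46), np.uint8(29))]
200 m [273 353] b [323 347] [(np.uint8(178), np.uint8(133), np.uint8(83)), (np.uint8(147), np.uint8(109), np.uint8(66)), (np.uint8(73), np.uint8(45), np.uint8(27)), (np.uint8(77), np.uint8(48), np.uint8(29)), (np.uint8(83), np.uint8(51), np.uint8(33))]
230 m [275 350] b [323 348] [(np.uint8(171), np.uint8(127), np.uint8(79)), (np.uint8(167), np.uint8(124), np.uint8(78)), (np.uint8(78), np.uint8(51), np.uint8(34)), (np.uint8(81), np.uint8(52), np.uint8(36)), (np.uint8(84), np.uint8(53), np.uint8(37))]
260 m [275 351] b [322 347] [(np.uint8(142), np.uint8(105), np.uint8(65)), (np.uint8(140), np.uint8(105), np.uint8(66)), (np.uint8(74), np.uint8(49), np.uint8(30)), (np.uint8(69), np.uint8(42), np.uint8(27)), (np.uint8(77), np.uint8(46), np.uint8(29))]
```

Request:
carry_out([
  [[0, 0, -0.047], [0, 0, 0]],
  [[0, -0.02, -0.047], [0, 0, -0.018]],
  [[0, -0.0453, 0], [0, 0, 0]],
  [[0, -0.0453, 0], [0, 0, 0]],
  [[0, -0.0453, 0], [0, 0, 0]],
  [[0, -0.0453, 0], [0, 0, 0]],
  [[0, -0.0453, 0], [0, 0, 0]],
  [[0, -0.0453, 0], [0, 0, 0]],
  [[0, -0.0453, 0], [0, 0, 0]],
  [[0, -0.0453, 0], [0, 0, 0]],
  [[0, -0.0453, 0], [0, 0, 0]],
  [[0, -0.0453, 0], [0, 0, 0]],
])

```text
t: 29.55
tcp_pos: [479.5, -296.0, 308.9]
tool_rot: [0.114, -3.137, -0.002]
ft_force: [0.6, 0.2, -0.8]
opening: 29.5
finger_force: 59.9
```

Request:
carry_out([
  [[0, -0.0244, 0.0019], [-0.152, 0, 0]],
  [[0, -0.0244, 0.0019], [-0.152, 0, 0]],
  [[0, -0.0244, 0.0019], [-0.152, 0, 0]],
  [[0, -0.0244, 0.0019], [-0.152, 0, 0]],
  [[0, -0.0244, 0.0019], [-0.152, 0, 0]],
  [[0, 0, 0], [0, 0, 0]],
  [[0, 0, 0], [0, 0, 0]],
])

```text
t: 30.42
tcp_pos: [487.8, -404.8, 265.2]
tool_rot: [0.105, -2.89, -1.153]
ft_force: [0.8, 0.6, -1.2]
opening: 29.6
finger_force: 60.1
```

```bash
python3 held2.py; python3 go.py 480.4 -294.3 100 .0723 43.5 161.4 480.4 -294.3 61.5 .0723 43.5 161.4
```

```text
dx,dy,dz [0.  0.5 1.5] phi rel tool 47.4 yaw -0.003 cost 0.57
t 30.5 tcp [ 488.  -404.4  266.1] axis [-0.997 -0.074  0.   ]
turn [-0.001 -0.001  0.001] shift [-0.0004 -0.0343  0.035 ]
turn [0. 0. 0.] shift [ 0.     -0.0265  0.0279]
```

Request:
carry_out([
  [[-0.0002, -0.0172, 0.0175], [0, 0, 0]],
  [[-0.0002, -0.0171, 0.0175], [0, 0, 0]],
  [[0, -0.0133, 0.014], [0, 0, 0]],
  [[0, -0.0132, 0.0139], [0, 0, 0]],
  [[0, 0, 0], [0, 0, 0]],
  [[0, 0, 0], [0, 0, 0]],
])

```text
t: 31.22
tcp_pos: [488.1, -405.0, 178.4]
tool_rot: [0.107, -2.887, -1.159]
ft_force: [-2.5, 3.9, 3.2]
opening: 29.6
finger_force: 62.2
```

Request:
carry_out([
  [[0, -0.0005, 0.0005], [0, 0, 0]],
  [[0, 0, 0], [0, 0, 0]],
])

```text
t: 31.48
tcp_pos: [488.1, -405.0, 178.3]
tool_rot: [0.107, -2.887, -1.159]
ft_force: [-1.8, 4.8, 6.9]
opening: 29.9
finger_force: 62.2
```

Contact made. I release, retreat and untilt.

Request:
carry_out([
  [[0, 0, 0], [0, 0, 0]],
  [[0, 0, 0], [0, 0, 0]],
  [[0, 0, -0.03], [0, 0, 0]],
  [[0, 0, -0.06], [0, 0, 0]],
  [[0, 0.038, 0.0029], [0.152, 0, 0]],
  [[0, 0.038, 0.0029], [0.152, 0, 0]],
  [[0, 0.038, 0.0029], [0.152, 0, 0]],
  [[0, 0.038, 0.0029], [0.152, 0, 0]],
  [[0, 0.038, 0.0029], [0.152, 0, 0]],
  [[0, 0, 0], [0, 0, 0]],
  [[0, 0, 0], [0, 0, 0]],
], claw=0.05)

```text
t: 32.85
tcp_pos: [480.9, -295.6, 312.4]
tool_rot: [-0.115, 3.138, -0.0]
ft_force: [-0.5, -0.1, -0.2]
opening: 50.2
finger_force: 0.0
```

```bash
python3 seat.py 0 w7.png; python3 go.py 608 -286.7 155 .0723 0 155 603.1 -286.7 110 .0723 0 155
```

```text
x,y [ 480.2 -291.4] vs [ 480.5 -295.3] yaw 0.058 phi 91.1 cost 0.17 tcp [ 481.  -296.2  312.3]
t 32.9 tcp [ 481.  -296.2  312.3] axis [-0.997 -0.072 -0.002]
turn [-0.     0.002 -0.   ] shift [-0.1273  0.0003  0.0023]
turn [0. 0. 0.] shift [0.0049 0.0004 0.045 ]
```

View pics/w7.png

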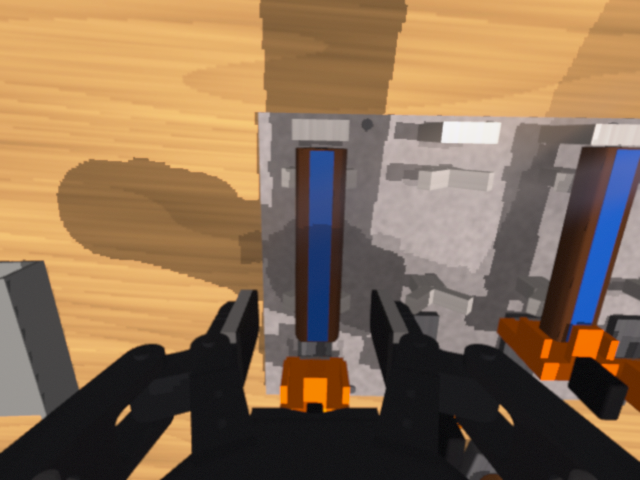

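The rod in groove 0 is central at (320,240) with its stripe up, fitted at 91°. I close cap 0.

Request:
carry_out([
  [[-0.041, 0, 0], [0, 0, 0]],
  [[-0.041, 0.001, 0], [0, 0, 0]],
  [[-0.0405, 0, 0], [0, 0, 0]],
  [[0, 0, 0.023], [0, 0, 0]],
  [[0, 0, 0.022], [0, 0, 0]],
  [[0, 0, 0], [0, 0, 0]],
])

```text
t: 33.65
tcp_pos: [602.2, -286.9, 264.3]
tool_rot: [0.11, -3.136, -0.003]
ft_force: [-0.9, -0.6, -0.7]
opening: 49.8
finger_force: 0.0
```

Request:
carry_out([
  [[0, 0, 0], [0, 0, 0]],
  [[0, 0, 0], [0, 0, 0]],
  [[0, 0, 0], [0, 0, 0]],
  [[0, 0, 0], [0, 0, 0]],
  [[0.01, 0, 0], [0, 0, 0]],
  [[0.01, 0, 0], [0, 0, 0]],
  [[0.01, 0, 0], [0, 0, 0]],
  [[0.006, 0, 0], [0, 0, 0]],
  [[0.003, 0, 0], [0, 0, 0]],
  [[0, 0, 0], [0, 0, 0]],
], claw=0.0)

```text
t: 34.9
tcp_pos: [564.6, -288.6, 268.5]
tool_rot: [-0.114, 3.134, -0.003]
ft_force: [4.0, -2.4, 2.7]
opening: 10.6
finger_force: 61.9
```

Request:
carry_out([
  [[0.003, 0, 0], [0, 0, 0]],
  [[0.002, 0, 0], [0, 0, 0]],
  [[0, 0, 0], [0, 0, 0]],
])

```text
t: 35.28
tcp_pos: [560.4, -288.7, 268.5]
tool_rot: [-0.114, 3.132, -0.004]
ft_force: [5.9, -3.3, 2.0]
opening: 10.5
finger_force: 61.8
```

Request:
carry_out([
  [[0.003, 0, 0], [0, 0, 0]],
  [[0.001, 0, 0], [0, 0, 0]],
  [[0, 0, 0], [0, 0, 0]],
])

```text
t: 35.65
tcp_pos: [558.9, -288.6, 268.5]
tool_rot: [-0.115, 3.124, -0.006]
ft_force: [13.7, -2.7, -3.7]
opening: 10.3
finger_force: 61.1
```

Request:
carry_out([
  [[0.002, 0, 0], [0, 0, 0]],
  [[0, 0, 0], [0, 0, 0]],
])

```text
t: 35.9
tcp_pos: [558.2, -288.5, 268.5]
tool_rot: [-0.116, 3.119, -0.007]
ft_force: [19.0, -1.5, -6.4]
opening: 10.1
finger_force: 60.8
```

Request:
carry_out([
  [[0, 0, 0], [0, 0, 0]],
  [[0, 0, 0], [0, 0, 0]],
  [[0, 0, -0.025], [0, 0, 0]],
  [[0, 0, -0.04], [0, 0, 0]],
  [[0.008, 0.05, -0.03], [0, 0, 0]],
  [[0.008, 0.05, -0.02], [0, 0, 0]],
  [[0.008, 0.05, 0], [0, 0, 0]],
  [[0.008, 0.05, 0], [0, 0, 0]],
  [[0.008, 0.05, 0], [0, 0, 0]],
  [[0.008, 0.05, 0], [0, 0, 0]],
  [[0.008, 0.05, 0], [0, 0, 0]],
  [[0.008, 0.05, 0], [0, 0, 0]],
], claw=0.06)

```text
t: 37.4
tcp_pos: [458.1, 106.2, 381.7]
tool_rot: [0.115, -3.138, 0.001]
ft_force: [0.4, -0.6, 0.2]
opening: 60.4
finger_force: 0.0
```

Request:
carry_out([
  [[0.004, 0.045, 0], [0, 0, 0.12]],
  [[0.004, 0.045, 0], [0, 0, 0.12]],
  [[0.004, 0.045, 0], [0, 0, 0.11]],
  [[0, 0.03, 0], [0, 0, 0]],
  [[0, 0, 0], [0, 0, 0]],
  [[0, 0, 0], [0, 0, 0]],
])

```text
t: 38.15
tcp_pos: [461.6, 268.1, 381.4]
tool_rot: [-0.434, -3.11, 0.003]
ft_force: [-0.6, 0.5, -0.8]
opening: 60.0
finger_force: 0.0
```

```bash
cat > two.py <<'E'
from h import *
from multiprocessing import Pool
def f(a): return fitrod(a[0],*a[1],h=6.6,fix=True,lo=-1,hi=4.1)
if __name__=='__main__':
    V=[r.get_image('wrist')]; save(V[0],'w8.png'); print(cur()[0].round(),[ (round(d['p'],2),w(V[0],d['at']).round().tolist()) for d in r.mark_of('wrist','rod0')])
    t=r.get_image('top'); print([(round(d['p'],2),w(t,d['at']).round().tolist()) for d in r.mark_of('top','rod0')])
    print([(round(d['p'],2),w(t,d['at']).round().tolist()) for d in r.mark_of('top','fin0')])
    with Pool(4) as p:
        for q,c in p.map(f,[(V,(430,296,.46)),(V,(554,315,.42))]): print(q[:2].round(1),'yaw %.3f phi %.1f cost %.2f'%(q[2],np.degrees(q[3]),c))
E
python3 two.py
```

```text
[462. 268. 382.] [(0.96, [555.0, 320.0, 16.0]), (0.67, [436.0, 297.0, 19.0])]
[(0.97, [480.0, -293.0, 62.0]), (0.88, [265.0, 305.0, 17.0]), (0.84, [467.0, -114.0, 59.0]), (0.8, [430.0, 298.0, 12.0]), (0.39, [786.0, 132.0, -1.0])]
[(0.87, [553.0, -111.0, 107.0]), (0.83, [584.0, -14.0, 104.0]), (0.69, [557.0, -288.0, 107.0]), (0.54, [594.0, -198.0, 103.0])]
[428.  300.8] yaw 0.460 phi 0.6 cost 0.20
[553.6 315.9] yaw 0.426 phi 87.5 cost 0.73
```

View pics/w8.png

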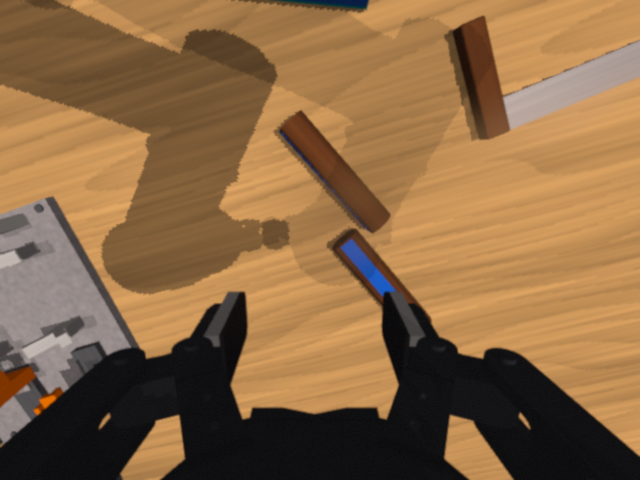

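The picture shows C at (333,170) with a thin blue line on its -y side, and D at (375,270) with the stripe up. I turned the wrong way in yaw and correct that, then pick D.

```bash
python3 go.py 553.6 315.9 100 .424 0 155  553.6 315.9 21 .424 0 155
```

```text
t 38.4 tcp [462.1 268.  382.1] axis [-0.962  0.275  0.   ]
turn [ 0.    -0.    -0.702] shift [-0.1031  0.006   0.1271]
turn [0. 0. 0.] shift [0.    0.    0.079]
```

Request:
carry_out([
  [[0, 0, 0], [0, 0, -0.175]],
  [[0, 0, 0], [0, 0, -0.175]],
  [[0, 0, 0], [0, 0, -0.176]],
  [[0, 0, 0], [0, 0, -0.176]],
  [[-0.0345, 0.002, 0.042], [0, 0, 0]],
  [[-0.0345, 0.002, 0.042], [0, 0, 0]],
  [[-0.0341, 0.002, 0.043], [0, 0, 0]],
  [[0, 0, 0.04], [0, 0, 0]],
  [[0, 0, 0.039], [0, 0, 0]],
  [[0, 0, 0], [0, 0, 0]],
], claw=0.06)

```text
t: 39.65
tcp_pos: [552.8, 315.5, 172.7]
tool_rot: [0.659, -3.065, 0.006]
ft_force: [-0.1, 0.8, 0.7]
opening: 60.3
finger_force: 0.0
```

Request:
carry_out([
  [[0, 0, 0], [0, 0, 0]],
  [[0, 0, 0], [0, 0, 0]],
  [[0, 0, 0], [0, 0, 0]],
  [[0, 0, 0], [0, 0, 0]],
  [[0, 0, -0.01], [0, 0, 0]],
  [[0, 0, -0.03], [0, 0, 0]],
  [[0, 0, 0], [0, 0, 0]],
], claw=0.0)

```text
t: 40.52
tcp_pos: [554.3, 317.4, 219.0]
tool_rot: [-0.662, 3.066, 0.004]
ft_force: [-0.0, -0.3, -0.4]
opening: 29.9
finger_force: 59.5
```

```bash
python3 held.py; python3 held2.py; python3 go.py 474.0 -204.2 150 .0723 0 161.4
```

```text
dx,dy,dz [-0.2  1.8 -3.9] phi rel tool 93.5 yaw 0.003 cost 0.52
dx,dy,dz [-0.1  0.8  0.1] phi rel tool 90.1 yaw 0.014 cost 0.55
t 40.6 tcp [553.4 316.7 216.2] axis [-0.911 -0.412 -0.   ]
turn [0.001 0.    0.352] shift [ 0.1168 -0.5138 -0.0952]
```

Request:
carry_out([
  [[0, 0, -0.047], [0, 0, 0]],
  [[0, 0, -0.048], [0, 0, 0]],
  [[0, 0, 0], [0, 0, 0.176]],
  [[0, 0, 0], [0, 0, 0.176]],
  [[0.0107, -0.0467, 0], [0, 0, 0]],
  [[0.0107, -0.0467, 0], [0, 0, 0]],
  [[0.0106, -0.0467, 0], [0, 0, 0]],
  [[0.0106, -0.0467, 0], [0, 0, 0]],
  [[0.0106, -0.0467, 0], [0, 0, 0]],
  [[0.0106, -0.0467, 0], [0, 0, 0]],
])

```text
t: 41.88
tcp_pos: [509.6, 31.2, 309.9]
tool_rot: [0.114, -3.137, 0.001]
ft_force: [1.7, -1.1, -0.6]
opening: 30.5
finger_force: 59.7
```

Request:
carry_out([
  [[0.0106, -0.0467, 0], [0, 0, 0]],
  [[0.0106, -0.0467, 0], [0, 0, 0]],
  [[0.0106, -0.0467, 0], [0, 0, 0]],
  [[0.0106, -0.0467, 0], [0, 0, 0]],
  [[0.0106, -0.0467, 0], [0, 0, 0]],
  [[0, 0, 0], [0, 0, 0]],
  [[0, 0, 0], [0, 0, 0]],
])

```text
t: 42.75
tcp_pos: [474.2, -204.0, 310.1]
tool_rot: [0.113, -3.138, -0.001]
ft_force: [-0.5, 0.1, -0.8]
opening: 30.0
finger_force: 59.7
```

```bash
python3 held.py;python3 held2.py; python3 go.py 474.0 -204.2 75 .0723 0 161.4 474.0 -204.2 61.5 .0723 0 161.4
```

```text
dx,dy,dz [ 1.5  0.3 -3.9] phi rel tool 88.7 yaw -0.001 cost 0.37
dx,dy,dz [1.  0.  0.6] phi rel tool 89.1 yaw 0.015 cost 0.37
t 42.9 tcp [ 474.6 -203.2  310.5] axis [-0.997 -0.074  0.001]
turn [ 0.    -0.001  0.002] shift [ 0.0007 -0.001   0.0741]
turn [0. 0. 0.] shift [0.     0.     0.0135]
```

Request:
carry_out([
  [[0.0007, -0.001, 0.037], [0, 0, 0]],
  [[0, 0, 0.037], [0, 0, 0]],
  [[0, 0, 0.007], [0, 0, 0]],
  [[0, 0, 0.0065], [0, 0, 0]],
  [[0, 0, 0], [0, 0, 0]],
  [[0, 0, 0], [0, 0, 0]],
])

```text
t: 43.6
tcp_pos: [474.0, -204.4, 226.3]
tool_rot: [-0.114, 3.139, -0.0]
ft_force: [-4.7, 3.3, 11.8]
opening: 30.2
finger_force: 61.1
```

Request:
carry_out([
  [[0, 0, 0.001], [0, 0, 0]],
  [[0, 0, 0], [0, 0, 0]],
])

```text
t: 43.85
tcp_pos: [474.0, -204.4, 226.2]
tool_rot: [-0.115, 3.138, -0.001]
ft_force: [-6.3, 6.5, 17.7]
opening: 29.7
finger_force: 61.8
```

Request:
carry_out([
  [[0, 0.002, 0], [0, 0, 0]],
  [[0, 0, 0], [0, 0, 0]],
])

```text
t: 44.1
tcp_pos: [474.0, -203.7, 226.1]
tool_rot: [-0.114, 3.138, -0.003]
ft_force: [-5.8, -3.9, 13.6]
opening: 30.0
finger_force: 61.5
```

Request:
carry_out([
  [[0, 0.001, 0.001], [0, 0, 0]],
  [[0, 0, 0], [0, 0, 0]],
])

```text
t: 44.35
tcp_pos: [473.9, -203.4, 226.0]
tool_rot: [-0.114, 3.138, -0.005]
ft_force: [-7.3, -7.1, 19.0]
opening: 30.1
finger_force: 62.1
```

It is seated, with side forces on both sides. I release and look.

Request:
carry_out([
  [[0, -0.001, 0], [0, 0, 0]],
  [[0, 0, 0], [0, 0, 0]],
  [[0, 0, 0], [0, 0, 0]],
  [[0, 0, -0.03], [0, 0, 0]],
  [[0, 0, -0.055], [0, 0, 0]],
  [[0, 0, 0], [0, 0, 0]],
  [[0, 0, 0], [0, 0, 0]],
], claw=0.05)

```text
t: 45.22
tcp_pos: [473.5, -202.8, 306.1]
tool_rot: [0.114, -3.139, -0.001]
ft_force: [-0.4, 0.5, -0.4]
opening: 49.9
finger_force: 0.0
```

```bash
python3 seat.py 1 w9.png; python3 seat.py 1 - 58; python3 go.py 596.4 -196.9 155 .0723 0 155 596.4 -196.9 110 .0723 0 155
```

```text
x,y [ 473.6 -203.1] vs [ 474.  -205.5] yaw 0.062 phi 87.2 cost 0.17 tcp [ 473.4 -202.8  305.4]
x,y [ 474.  -203.2] vs [ 474.  -205.5] yaw 0.063 phi 86.6 cost 0.16 tcp [ 473.4 -202.8  305.1]
t 45.3 tcp [ 473.4 -202.8  305.1] axis [-0.997 -0.073  0.003]
turn [ 0.001 -0.003  0.001] shift [-0.1231 -0.003  -0.0049]
turn [0. 0. 0.] shift [0.    0.    0.045]
```

View pics/w9.png

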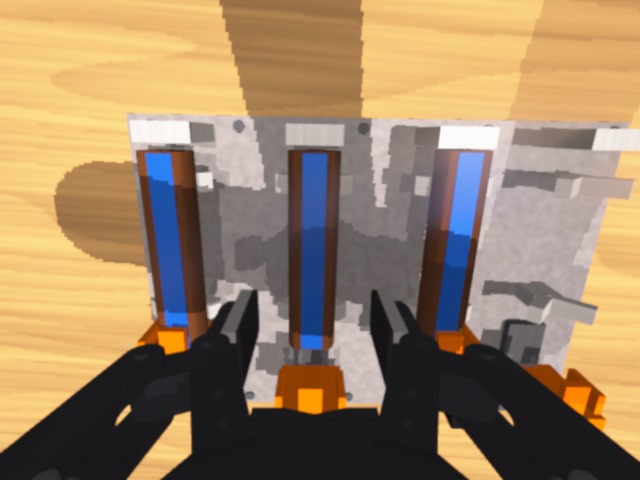

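The rod in groove 1 at (313,250) has its stripe centred, about 87°. I close cap 1.

Request:
carry_out([
  [[-0.041, -0.001, 0], [0, 0, 0]],
  [[-0.041, -0.001, 0], [0, 0, 0]],
  [[-0.041, -0.001, 0], [0, 0, 0]],
  [[0, 0, 0.02], [0, 0, 0]],
  [[0, 0, 0.02], [0, 0, 0]],
  [[0, 0, 0], [0, 0, 0]],
])

```text
t: 46.08
tcp_pos: [595.9, -197.0, 263.0]
tool_rot: [0.114, -3.132, -0.002]
ft_force: [0.3, -0.1, 0.3]
opening: 49.8
finger_force: 0.0
```

Request:
carry_out([
  [[0, 0, 0], [0, 0, 0]],
  [[0, 0, 0], [0, 0, 0]],
  [[0, 0, 0], [0, 0, 0]],
  [[0, 0, 0], [0, 0, 0]],
  [[0.01, 0, 0], [0, 0, 0]],
  [[0.01, 0, 0], [0, 0, 0]],
  [[0.01, 0, 0], [0, 0, 0]],
  [[0.006, 0, 0], [0, 0, 0]],
  [[0.004, 0, 0], [0, 0, 0]],
  [[0, 0, 0], [0, 0, 0]],
], claw=0.0)

```text
t: 47.32
tcp_pos: [557.3, -199.4, 267.5]
tool_rot: [-0.114, 3.135, 0.001]
ft_force: [2.8, 4.6, 3.7]
opening: 10.1
finger_force: 62.0
```

Request:
carry_out([
  [[0.003, 0, 0], [0, 0, 0]],
  [[0.002, 0, 0], [0, 0, 0]],
  [[0.002, 0, 0], [0, 0, 0]],
  [[0, 0, 0], [0, 0, 0]],
])

```text
t: 47.82
tcp_pos: [552.6, -199.5, 267.5]
tool_rot: [-0.115, 3.128, -0.0]
ft_force: [10.3, 4.8, -1.9]
opening: 10.5
finger_force: 61.2
```

Request:
carry_out([
  [[0.002, 0, 0], [0, 0, 0]],
  [[0.002, 0, 0], [0, 0, 0]],
  [[0, 0, 0], [0, 0, 0]],
])

```text
t: 48.2
tcp_pos: [551.1, -199.5, 267.6]
tool_rot: [-0.116, 3.119, -0.002]
ft_force: [17.9, 5.5, -8.0]
opening: 10.5
finger_force: 60.4
```

Request:
carry_out([
  [[0, 0, 0], [0, 0, 0]],
  [[0, 0, 0], [0, 0, 0]],
  [[0, 0, -0.025], [0, 0, 0]],
  [[0, 0, -0.04], [0, 0, 0]],
  [[0.014, 0.05, -0.03], [0, 0, 0]],
  [[0.014, 0.05, -0.02], [0, 0, 0]],
  [[0.014, 0.05, 0], [0, 0, 0]],
  [[0.014, 0.05, 0], [0, 0, 0]],
  [[0.014, 0.05, 0], [0, 0, 0]],
  [[0.014, 0.05, 0], [0, 0, 0]],
  [[0.014, 0.05, 0], [0, 0, 0]],
  [[0.014, 0.05, 0], [0, 0, 0]],
], claw=0.06)

```text
t: 49.7
tcp_pos: [403.7, 190.5, 381.4]
tool_rot: [0.114, -3.139, 0.001]
ft_force: [-0.0, 0.6, -0.3]
opening: 59.9
finger_force: 0.0
```

Request:
carry_out([
  [[0.01, 0.04, 0], [0, 0, 0]],
  [[0.01, 0.03, 0], [0, 0, 0]],
  [[0, 0, 0], [0, 0, 0]],
  [[0, 0, 0], [0, 0, 0]],
])

```text
t: 50.2
tcp_pos: [379.8, 257.4, 381.2]
tool_rot: [0.114, -3.139, 0.002]
ft_force: [-0.4, -0.9, -0.0]
opening: 59.9
finger_force: 0.0
```

```bash
sed -i "s/,(V,(554,315,.42))//; s/w8.png/w10.png/" two.py; python3 two.py
```

```text
[380. 257. 381.] [(0.8, [265.0, 304.0, 14.0]), (0.71, [437.0, 294.0, 16.0])]
[(0.8, [480.0, -292.0, 63.0]), (0.76, [265.0, 303.0, 17.0]), (0.7, [476.0, -205.0, 62.0]), (0.68, [466.0, -112.0, 54.0])]
[(0.84, [555.0, -200.0, 101.0]), (0.65, [548.0, -109.0, 108.0]), (0.58, [556.0, -284.0, 106.0]), (0.52, [583.0, -14.0, 106.0])]
[430.4 297.1] yaw 0.463 phi 175.3 cost 0.12
```

```bash
python3 go.py 430.4 297.1 100 .463 0 155  430.4 297.1 21 .463 0 155
```

```text
t 50.5 tcp [380.2 257.5 381.4] axis [-0.997 -0.071  0.   ]
turn [-0.    -0.    -0.392] shift [-0.0626  0.013   0.1264]
turn [0. 0. 0.] shift [0.    0.    0.079]
```

Request:
carry_out([
  [[0, 0, 0], [0, 0, -0.131]],
  [[0, 0, 0], [0, 0, -0.131]],
  [[0, 0, 0], [0, 0, -0.13]],
  [[-0.0209, 0.0043, 0.042], [0, 0, 0]],
  [[-0.0209, 0.0043, 0.042], [0, 0, 0]],
  [[-0.0208, 0.0044, 0.0424], [0, 0, 0]],
  [[0, 0, 0.04], [0, 0, 0]],
  [[0, 0, 0.039], [0, 0, 0]],
  [[0, 0, 0], [0, 0, 0]],
], claw=0.06)

```text
t: 51.58
tcp_pos: [429.7, 296.8, 173.5]
tool_rot: [0.721, -3.052, 0.007]
ft_force: [0.3, -0.8, 0.2]
opening: 59.8
finger_force: 0.0
```

Request:
carry_out([
  [[0, 0, 0], [0, 0, 0]],
  [[0, 0, 0], [0, 0, 0]],
  [[0, 0, 0], [0, 0, 0]],
  [[0, 0, 0], [0, 0, 0]],
  [[0, 0, -0.01], [0, 0, 0]],
  [[0, 0, -0.03], [0, 0, 0]],
  [[0, 0, 0], [0, 0, 0]],
], claw=0.0)

```text
t: 52.45
tcp_pos: [430.6, 298.6, 218.8]
tool_rot: [-0.723, 3.052, 0.006]
ft_force: [0.7, 0.6, -0.9]
opening: 26.2
finger_force: 59.1
```

```bash
sed 's/(-4,4),(-zr,zr)/(-4,4),(-1.5,1.5)/' held.py > held3.py; python3 held3.py; python3 go.py 460.9 -24 150 .0723 0 162.5
```

```text
dx,dy,dz [ 0.1 -0.5  1.5] phi rel tool 172.4 yaw 0.002 cost 0.17
t 52.5 tcp [430.2 298.1 217.4] axis [-0.894 -0.448 -0.003]
turn [0.002 0.002 0.392] shift [-0.0074 -0.3235 -0.0951]
```

Request:
carry_out([
  [[0, 0, -0.047], [0, 0, 0.131]],
  [[0, 0, -0.048], [0, 0, 0.131]],
  [[0, 0, 0], [0, 0, 0.13]],
  [[-0.001, -0.0405, 0], [0, 0, 0]],
  [[-0.001, -0.0405, 0], [0, 0, 0]],
  [[-0.001, -0.0405, 0], [0, 0, 0]],
  [[-0.001, -0.0405, 0], [0, 0, 0]],
  [[-0.001, -0.0405, 0], [0, 0, 0]],
  [[-0.001, -0.0405, 0], [0, 0, 0]],
  [[-0.001, -0.0405, 0], [0, 0, 0]],
  [[-0.0004, -0.04, 0], [0, 0, 0]],
  [[0, 0, 0], [0, 0, 0]],
])

```text
t: 54.0
tcp_pos: [460.4, -26.1, 310.1]
tool_rot: [0.107, -3.137, 0.0]
ft_force: [-0.8, -0.8, -0.4]
opening: 26.0
finger_force: 59.4
```

Request:
carry_out([
  [[0, 0.0282, 0.0025], [0.1745, 0, 0]],
  [[0, 0.0282, 0.0025], [0.1745, 0, 0]],
  [[0, 0.0282, 0.0025], [0.1745, 0, 0]],
  [[0, 0.0282, 0.0025], [0.1745, 0, 0]],
  [[0, 0.0282, 0.0025], [0.1745, 0, 0]],
  [[0, 0, 0], [0, 0, 0]],
  [[0, 0, 0], [0, 0, 0]],
])

```text
t: 54.88
tcp_pos: [451.9, 100.0, 252.9]
tool_rot: [-0.103, 2.82, -1.311]
ft_force: [0.3, 0.7, -0.7]
opening: 26.0
finger_force: 59.6
```

```bash
python3 held3.py; python3 go.py 460.9 -24 100 .0723 -50 162.5 460.9 -24 63 .0723 -50 162.5; python3 -c "
from h import *
print(np.round(r.get_obs()['joint_pos'],2),r.get_obs()['opening'])"
```

```text
dx,dy,dz [ 6.6 -1.  -1.2] phi rel tool -40.6 yaw -0.034 cost 0.87
t 54.9 tcp [451.9  99.7 253.4] axis [-0.997 -0.072 -0.001]
turn [ 0.003  0.    -0.001] shift [0.     0.0377 0.0311]
turn [0. 0. 0.] shift [0.     0.0283 0.0238]
[ 0.64  0.38 -0.81  0.81 -1.1  -2.79] 26.154694816777106
```

Request:
carry_out([
  [[0, 0.0189, 0.0156], [0, 0, 0]],
  [[0, 0.0188, 0.0155], [0, 0, 0]],
  [[0, 0.0142, 0.0119], [0, 0, 0]],
  [[0, 0.0141, 0.0119], [0, 0, 0]],
  [[0, 0, 0], [0, 0, 0]],
  [[0, 0, 0], [0, 0, 0]],
])

```text
t: 55.68
tcp_pos: [452.6, 100.4, 168.1]
tool_rot: [-0.1, 2.818, -1.31]
ft_force: [3.0, 0.2, -1.9]
opening: 26.1
finger_force: 59.6
```

Request:
carry_out([
  [[0, 0.0008, 0.0006], [0, 0, 0]],
  [[0, 0, 0], [0, 0, 0]],
])

```text
t: 55.92
tcp_pos: [452.4, 100.6, 166.9]
tool_rot: [-0.102, 2.816, -1.313]
ft_force: [5.1, -0.7, 0.6]
opening: 25.8
finger_force: 59.3
```

Request:
carry_out([
  [[0, 0.0008, 0.0006], [0, 0, 0]],
  [[0, 0, 0], [0, 0, 0]],
])

```text
t: 56.18
tcp_pos: [452.4, 100.9, 165.4]
tool_rot: [-0.103, 2.817, -1.313]
ft_force: [5.1, 0.1, 1.7]
opening: 25.9
finger_force: 59.4
```

Request:
carry_out([
  [[0, 0.0008, 0.0006], [0, 0, 0]],
  [[0, 0.0008, 0.0006], [0, 0, 0]],
  [[0, 0, 0], [0, 0, 0]],
])

```text
t: 56.55
tcp_pos: [452.2, 101.2, 164.6]
tool_rot: [-0.103, 2.813, -1.318]
ft_force: [-0.6, 6.0, 12.4]
opening: 26.0
finger_force: 60.5
```

```bash
python3 - <<'E'
from h import *
c=r.get_image('wrist'); s=r.get_image('side'); print(r.get_obs()['ft_force'])
a=c['pixels'][:,:,::-1]; u,v=proj(s,[461,-24,62]).astype(int); b=s['pixels'][v-60:v+60,u-70:u+70,::-1]
cv2.imwrite('pics/w11.png',np.hstack([cv2.resize(a,(480,360)),cv2.resize(b,(320,274),interpolation=2) if 0 else cv2.copyMakeBorder(cv2.resize(b,(320,274),interpolation=2),0,86,0,0,0)]))
E
```

```text
[-0.86192846  5.82933361 13.50415026]
```

View pics/w11.png

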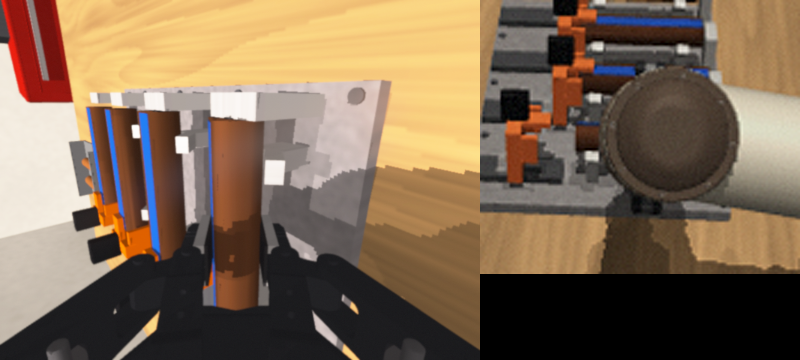

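The rod is in groove 3 with a thin blue edge on the left at (213,200), and there is contact. I release, retreat and measure.

Request:
carry_out([
  [[0, 0, 0], [0, 0, 0]],
  [[0, 0, 0], [0, 0, 0]],
  [[0, 0, -0.03], [0, 0, 0]],
  [[0, 0, -0.06], [0, 0, 0]],
  [[0, -0.0438, 0.0038], [-0.1745, 0, 0]],
  [[0, -0.0438, 0.0038], [-0.1745, 0, 0]],
  [[0, -0.0438, 0.0038], [-0.1745, 0, 0]],
  [[0, -0.0438, 0.0038], [-0.1745, 0, 0]],
  [[0, -0.0438, 0.0038], [-0.1745, 0, 0]],
  [[0, 0, 0], [0, 0, 0]],
  [[0, 0, 0], [0, 0, 0]],
], claw=0.05)

```text
t: 58.02
tcp_pos: [460.3, -21.2, 310.1]
tool_rot: [0.112, -3.136, 0.019]
ft_force: [-0.0, 0.8, -0.2]
opening: 49.8
finger_force: 0.0
```

```bash
python3 seat.py 3 w12.png; python3 go.py 460.9 -24 160 .0723 15 155  460.9 -24 66 .0723 15 155
```

```text
x,y [461.1 -24.3] vs [461. -26.] yaw 0.055 phi 119.1 cost 0.14 tcp [460.2 -20.7 310. ]
t 58.1 tcp [460.2 -20.7 310. ] axis [-0.997 -0.073  0.004]
turn [-0.274 -0.004 -0.   ] shift [-0.0004 -0.0421 -0.011 ]
turn [0. 0. 0.] shift [ 0.     -0.0243  0.0908]
```

Request:
carry_out([
  [[0, 0, 0], [-0.137, 0, 0]],
  [[0, 0, 0], [-0.137, 0, 0]],
  [[0, -0.0421, -0.011], [0, 0, 0]],
  [[0, -0.0081, 0.0303], [0, 0, 0]],
  [[0, -0.0081, 0.0303], [0, 0, 0]],
  [[0, -0.0081, 0.0302], [0, 0, 0]],
  [[0, 0, 0], [0, 0, 0]],
  [[0, 0, 0], [0, 0, 0]],
])

```text
t: 59.08
tcp_pos: [464.1, -63.5, 217.0]
tool_rot: [0.115, -3.101, -0.409]
ft_force: [-0.1, -0.2, 0.9]
opening: 49.8
finger_force: 0.0
```

```bash
python3 go.py 460.9 -24 66 .0723 15 155
```

```text
t 59.1 tcp [464.1 -63.5 217. ] axis [-0.997 -0.074  0.002]
turn [ 0.001 -0.002  0.002] shift [ 0.0003 -0.0008  0.0011]
```

Request:
carry_out([
  [[0, 0, 0], [0, 0, 0]],
  [[0, 0, 0], [0, 0, 0]],
  [[0, 0, 0], [0, 0, 0]],
  [[0, 0, 0], [0, 0, 0]],
  [[0, 0.02, 0.0013], [0.1265, 0, 0]],
  [[0, 0.02, 0.0013], [0.1265, 0, 0]],
  [[0, 0.02, 0.0013], [0.1265, 0, 0]],
  [[0, 0.02, 0.0013], [0.1265, 0, 0]],
  [[0, 0, 0], [0, 0, 0]],
  [[0, 0, 0], [0, 0, 0]],
], claw=0.0, newtons=60)

```text
t: 60.32
tcp_pos: [458.6, 15.2, 219.5]
tool_rot: [-0.114, 3.106, -0.38]
ft_force: [0.3, -1.4, 6.2]
opening: 30.2
finger_force: 61.0
```

Request:
carry_out([
  [[0, 0, 0], [0, 0, 0]],
  [[0, 0, 0], [0, 0, 0]],
  [[0, 0, -0.03], [0, 0, 0]],
  [[0, 0, -0.06], [0, 0, 0]],
  [[0, -0.031, 0.002], [-0.1225, 0, 0]],
  [[0, -0.031, 0.002], [-0.1225, 0, 0]],
  [[0, 0, 0], [0, 0, 0]],
  [[0, 0, 0], [0, 0, 0]],
], claw=0.05)

```text
t: 61.32
tcp_pos: [460.9, -24.9, 311.5]
tool_rot: [0.113, -3.137, -0.001]
ft_force: [0.3, 0.4, 0.3]
opening: 49.8
finger_force: 0.0
```

```bash
python3 seat.py 3 w13.png; python3 go.py 583.4 -17.4 155 .0723 0 155  583.4 -17.4 110 .0723 0 155
```

```text
x,y [461.1 -23.8] vs [461. -26.] yaw 0.062 phi 89.1 cost 0.16 tcp [460.8 -24.6 311.4]
t 61.4 tcp [460.8 -24.6 311.4] axis [-0.997 -0.073  0.003]
turn [ 0.001 -0.003  0.001] shift [-0.1228 -0.0017  0.0014]
turn [0. 0. 0.] shift [0.    0.    0.045]
```

Fitted at 89°. I close cap 3.

Request:
carry_out([
  [[-0.041, -0.001, 0], [0, 0, 0]],
  [[-0.041, 0, 0.001], [0, 0, 0]],
  [[-0.041, 0, 0], [0, 0, 0]],
  [[0, 0, 0.022], [0, 0, 0]],
  [[0, 0, 0.022], [0, 0, 0]],
  [[0, 0, 0], [0, 0, 0]],
])

```text
t: 62.12
tcp_pos: [582.9, -16.0, 264.1]
tool_rot: [0.116, -3.131, -0.001]
ft_force: [-0.4, 0.2, 0.3]
opening: 49.8
finger_force: 0.0
```

Request:
carry_out([
  [[0, 0, 0], [0, 0, 0]],
  [[0, 0, 0], [0, 0, 0]],
  [[0, 0, 0], [0, 0, 0]],
  [[0, 0, 0], [0, 0, 0]],
  [[0.01, 0, 0], [0, 0, 0]],
  [[0.01, 0, 0], [0, 0, 0]],
  [[0.01, 0, 0], [0, 0, 0]],
  [[0.006, 0, 0], [0, 0, 0]],
  [[0.004, 0, 0], [0, 0, 0]],
  [[0, 0, 0], [0, 0, 0]],
], claw=0.0)

```text
t: 63.38
tcp_pos: [545.7, -19.9, 268.0]
tool_rot: [-0.113, 3.133, 0.004]
ft_force: [5.8, -5.0, -0.1]
opening: 10.3
finger_force: 61.3
```

Request:
carry_out([
  [[0.003, 0, 0], [0, 0, 0]],
  [[0.002, 0, 0], [0, 0, 0]],
  [[0.002, 0, 0], [0, 0, 0]],
  [[0, 0, 0], [0, 0, 0]],
])

```text
t: 63.88
tcp_pos: [543.2, -20.1, 268.0]
tool_rot: [-0.115, 3.119, 0.006]
ft_force: [22.5, -10.1, -14.5]
opening: 10.2
finger_force: 59.5
```

Request:
carry_out([
  [[0.002, 0, 0], [0, 0, 0]],
  [[0.002, 0, 0], [0, 0, 0]],
  [[0, 0, 0], [0, 0, 0]],
])

```text
t: 64.25
tcp_pos: [541.5, -20.1, 268.2]
tool_rot: [-0.116, 3.111, 0.006]
ft_force: [30.9, -10.9, -22.3]
opening: 10.3
finger_force: 58.6
```

Request:
carry_out([
  [[-0.002, 0, 0], [0, 0, 0]],
  [[0, 0, 0], [0, 0, 0]],
  [[0, 0, 0], [0, 0, 0]],
  [[0, 0, -0.025], [0, 0, 0]],
  [[0, 0, -0.04], [0, 0, 0]],
  [[0.02, -0.04, -0.03], [0, 0, 0]],
  [[0.03, -0.05, -0.03], [0, 0, 0]],
  [[0.03, -0.045, -0.03], [0, 0, 0]],
  [[0, 0, -0.01], [0, 0, 0]],
  [[0, 0, 0], [0, 0, 0]],
  [[0, 0, 0], [0, 0, 0]],
], claw=0.06)

```text
t: 65.62
tcp_pos: [466.5, -158.0, 429.0]
tool_rot: [0.115, -3.136, -0.005]
ft_force: [0.1, 0.6, 0.4]
opening: 60.2
finger_force: 0.0
```

```bash
python3 - <<'E'
from h import *
q=[470.73,-160.62,.0723]
gx=np.array([np.cos(q[2]),np.sin(q[2])]);gy=np.array([-gx[1],gx[0]])
c=r.get_image('wrist');save(c,'w14.png')
for n in ('wrist','top','side'):
  k=r.get_image(n)
  print(n,[(round(d['p'],2),round((w(k,d['at'])[:2]-q[:2])@gx-80,1),round((w(k,d['at'])[:2]-q[:2])@gy)) for d in r.mark_of(n,'fin0')])
E
for k in 0 1 2 3; do python3 seat.py $k; done
```

```text
wrist [(0.97, np.float64(8.8), 137), (0.94, np.float64(-0.4), 46), (0.9, np.float64(1.0), -136), (0.84, np.float64(-1.1), -46)]
top []
side [(0.89, np.float64(0.8), 45), (0.79, np.float64(1.1), 134), (0.67, np.float64(-1.1), -136), (0.65, np.float64(-2.8), -48), (0.25, np.float64(252.5), 263)]
x,y [ 479.4 -293.2] vs [ 480.5 -295.3] yaw 0.056 phi 83.3 cost 0.36 tcp [ 466.6 -158.6  429.7]
x,y [ 473.7 -203.9] vs [ 474.  -205.5] yaw 0.058 phi 86.6 cost 0.35 tcp [ 466.5 -158.7  429.9]
x,y [ 466.9 -114.3] vs [ 467.5 -115.7] yaw 0.054 phi 88.3 cost 0.53 tcp [ 466.5 -158.8  429.9]
x,y [461.6 -22.5] vs [461. -26.] yaw 0.056 phi 95.6 cost 0.57 tcp [ 466.5 -158.8  430. ]
```

View pics/w14.png

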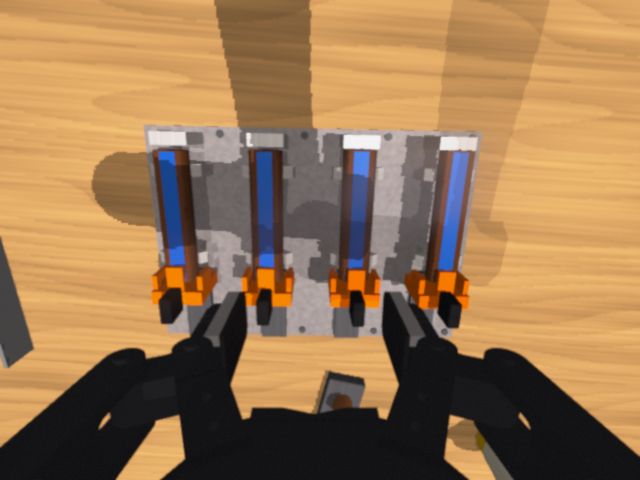

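The picture shows all four caps home in one line, at rows 285 to 290 with the same trend as the end stops at rows 138 to 143, and every stripe up.

```bash
python3 -c "
from h import *
print(r.job_done())"
```

```text
the job is handed in; nothing more can be done
None
```

The job is handed in: all four rods are in the grooves with their blue flats up (83–96° in the last fit, 90° being straight up), and all four caps are pushed home. The glue bottle, try square, plane and turquoise rod were not touched.

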